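# Roll down the slats of the serving board

## Robot

A 6-joint arm with a two-finger parallel gripper is mounted at the origin on the work surface. World frame = base frame: x ahead of the robot, y to its left, z up, the work surface at z = 0. Lengths are in m, angles in rad, forces in N, time in s.
With the tool pointing down it reaches from about 0.325 to 0.775 m from the base axis. Payload 5.5 kg.
Tool frame: the origin (TCP) lies at the very end of the fingers, on their centre line; the grasp point (between the pads) lies 19 mm behind it; z points along the fingers, y is the direction in which the jaws open and shut (so a half turn about z gives the same grasp; the last joint's range is limited). The gripper opens to 85 mm and grips with 20 to 120 N. Pads are 22 mm wide; open, the fingers measure 114 mm over their backs; the gripper's body (76 mm by 85 mm) begins 54 mm behind the grasp point. The pads swing forward as they close: fully open they stand 13 mm farther back than shut.
Start: joints at [1.282, 0.091, 1.231, -0, 1.82, -0.057], TCP at [0.138, 0.584, 0.193] pointing down, gripper open.
Joint ranges: [-2.87, 2.87], [-0.86, 2.18], [0.17, 2.46], [-1.51, 4.65], [0.06, 2.69], [-2.65, 2.65]. Speed limits (rad/s): [2.57, 2.57, 3.01, 3.14, 3.14, 3.14].

## Interface

Orientations are given as a rotation vector (axis times angle).
In Python, from rig import * gives the robot as it stands.
- The arm moves only by the tool apply_moves, never from a script. Its argument "steps" is a list of rows, each an object of numbers: "hand": the closure, from 0 (fully open) to 1 (shut); "dx", "dy", "dz": the shift along the world's x, y, z in cm; "rx", "ry", "rz": the turn, a rotation vector about the world's x, y, z in degrees. In form: [{"hand": .., "dx": .., "dy": .., "dz": .., "rx": .., "ry": .., "rz": ..}, ...]. A call has 1 to 20 rows; each row is the pose to reach, as a shift and turn from the pose commanded when the call began; what a row does not reach only later rows make up. A row lasts 1/10 s, in which the tool goes at most 50 mm and 8.59 degrees, less where a joint would pass 70% of its speed; a pose out of reach is approached as far as the arm can. A call with a gripper value outside its range is refused whole. The fingers move at their own pace and stop on an object; "newtons" is the grip in N (left out, the last holds). Time passes only in rows, so rows that repeat a pose let the fingers close. It gives the time, the measured TCP pose, the force and the opening at its end, in the units of the state.
- observe(): the state, without advancing time (a new reading comes with each control period).
- camera(name): name is "scene" or "top" or "wrist"; returns (picture, depth): 420x560x3 uint8, blue, green, red; 420x560 float32, m along the optical axis (not along the pixel's ray), 0 where there is no reading.
- camera_info(name): a dict with "intrinsics" (3x3 intrinsics, pixels), "R" (3x3) and "t" (3): a world point X has camera coordinates R X + t. Camera axes: x right, y down, z forward; pixel columns grow to the right and rows downward; lengths in m; the calibration is good to about 2 mm. A picture is of the moment at which its call begins: read the wrist's pose just before it. camera_info takes no time and is no camera call; for the wrist camera it gives the pose at the moment of the call.
- job_done(): hands the job in, once; it reports no verdict.
The state is a dict: "time": time; "joint_positions": joint angles; "qvel": joint speeds; "tau": joint torques, N m; "eef_pos": TCP position; "tool_rot": TCP orientation; "force": force on the tool from outside, world axes, zero at the start; "moment": the same for the moment, N m; "gripper_width": finger opening in m.
Only numpy, scipy, OpenCV 4.12 (cv2) and the standard library are available. Lean on these libraries where they do the work, as an engineer would, in place of code of your own. Each camera call takes 0.05 s, during which the arm holds its last target. There are 200 camera calls.

## Task

The serving board for the air pots has a sloping bed with five new wooden slats, lying loosely proud on their tacky foam. Take the hand roller from its stand, set it on the slats and roll it along the board, bearing down so that every slat goes fully home, but never with more than 30 N (about 3 kg) or the board cracks; press with the roller only, not with the gripper. Then hang the roller upright in its stand again, let go, and leave the cup, the tin and the box of sweets where they are.

Things in the scene. Friction and masses are not known exactly. Their poses are not given: they have to be found in the camera images.
- board: the serving board: a low black tray, 196 mm long (its x axis) by 144 mm wide (y), fixed to the table at any angle, rim 16 mm high, with five pale wooden slats side by side in it on a sloping plywood bed. Origin: centre of its underside, on the table; z up.
- board_mid (a point): point 20 mm above the board's origin. The bed is packed to an unknown height and slopes along the board's x by up to 0.1 rad, either end high (level along y); no reading tells it: feel for it. At mid-length the slats' tops start 31 to 51 mm above the board's origin and end 5 mm lower, always above the rim. Slats: 30 (x) by 110 (y) by 10 mm, edges rounded 2 mm, gaps 2 mm.
- stand: the roller's grey stand, fixed: base plate 80 (x) by 130 (y) by 5 mm and two upright walls, 60 mm long along x, 10 mm thick, centred at y = -48 and +48 mm, flat tops 68 mm above the table. Origin: centre of its underside; z up. The roller hangs in it, its steel plate lying on the wall tops, its wheel between the walls.
- roller: the hand roller, about 0.43 kg, loose. Origin: lowest point of the wheel, under its middle; z up through the grip; y along the axle; it rolls along x. Wheel: rubber, radius 25 mm, 60 mm wide. Steel cheeks 24 mm wide beside it, outer faces at y = -38.5 and +38.5 mm (4.5 mm clear of each stand wall). It starts hung in the stand, origin 10 mm above the stand's, axes within 0.03 rad of the stand's.
- roller_grip (a point): where to hold the roller: centre of its wooden grip, 94 mm above the roller's origin. The grip is an upright block 30 by 30 mm, from 64 to 119 mm above the origin; take it from above, either pair of faces. Under it lies the steel plate, 40 (x) by 110 (y) mm, underside 58 and top 64 mm above the origin.
- wheel (a joint): angle of the roller's wheel about its axle, rad, 0 at the start; 1 rad is 25 mm rolled; the sign tells the direction. Climbing the edge of the next, still raised slat, the wheel is wedged: its contact force is then up to 1.4 times the downward push, so bear down with about 14 N and under 20 N.
- slat1 (a joint): how far slat 1 (centre at x = -64 mm on the board) has been pressed into the bed, m: 0 to 0.0005 at the start, 0.005 fully home on a hard stop. It rests on tacky foam: it yields slowly (about 150 N per m/s) above a push of 8 to 11 N, and stays where it is pressed.
- slat2 (a joint): how far slat 2 (centre at x = -32 mm on the board) has been pressed into the bed, m: 0 to 0.0005 at the start, 0.005 fully home on a hard stop. It rests on tacky foam: it yields slowly (about 150 N per m/s) above a push of 8 to 11 N, and stays where it is pressed.
- slat3 (a joint): how far slat 3 (centre at x = 0 mm on the board) has been pressed into the bed, m: 0 to 0.0005 at the start, 0.005 fully home on a hard stop. It rests on tacky foam: it yields slowly (about 150 N per m/s) above a push of 8 to 11 N, and stays where it is pressed.
- slat4 (a joint): how far slat 4 (centre at x = 32 mm on the board) has been pressed into the bed, m: 0 to 0.0005 at the start, 0.005 fully home on a hard stop. It rests on tacky foam: it yields slowly (about 150 N per m/s) above a push of 8 to 11 N, and stays where it is pressed.
- slat5 (a joint): how far slat 5 (centre at x = 64 mm on the board) has been pressed into the bed, m: 0 to 0.0005 at the start, 0.005 fully home on a hard stop. It rests on tacky foam: it yields slowly (about 150 N per m/s) above a push of 8 to 11 N, and stays where it is pressed.
- cup: white paper cup, bystander, 72 mm across, 85 mm high; origin: centre of its underside
- tin: plain metal tin, bystander, 64 mm across, 90 mm high; origin: centre of its underside
- sweets: open white box of wrapped sweets, bystander, 130 (x) by 200 (y) by 35 mm; origin: centre of its underside
Mind the look-alikes: they are no part of the job. Leave any turquoise or yellow look-alike of the roller alone. What is shaped like the stand but purple is not meant.

How it is judged:
By the outcome, as a careful person would: the job done as asked, in the order asked, and still so for the second after the job is handed in, with the robot touching nothing.
It also fails if it takes over 72 s, if anything falls off the work surface, if the arm or the gripper's body presses on something with over 40 N, if the wrist force passes 120 N, or if a joint passes its speed limit or range.

## Working session

There is one attempt and no reset: what is moved stays moved. The work goes in short steps, Python scripts to look and compute and a tool call to move; the robot and the scene stay as the last step left them, time stands still between calls to the robot, and variables do not carry over. Pictures are saved under pics/ and viewed, about 8 in all and at most 12, crops included, and the job is handed in when it is done.

Besides the shell and the picture viewer there is one more tool, called after "Emit:" as a command line: name --argument value ..., lists and objects as JSON in quotes. apply_moves: Moves the arm, as the interface text tells. Its arguments: {"type":"object","properties":{"steps":{"type":"array","items":{"type":"object","properties":{"hand":{"type":"number"},"dx":{"type":"number"},"dy":{"type":"number"},"dz":{"type":"number"},"rx":{"type":"number"},"ry":{"type":"number"},"rz":{"type":"number"}}}},"newtons":{"type":"number"}},"required":["steps"]}

```bash
mkdir -p pics; cat > h.py <<'E'
from rig import *
import numpy as np, cv2
def shot(n,f):
    p,d=camera(n); cv2.imwrite(f'pics/{f}.png',p); np.savez(f'pics/{f}.npz',p=p,d=d,**{k:np.array(v) for k,v in camera_info(n).items()}); return p,d
def cloud(f):
    z=np.load(f'pics/{f}.npz'); d=z['d']; K=z['intrinsics']
    v,u=np.mgrid[:d.shape[0],:d.shape[1]]
    c=np.stack([(u-K[0,2])*d/K[0,0],(v-K[1,2])*d/K[1,1],d],-1)
    X=(c-z['t'])@z['R']; X[d==0]=np.nan
    return z['p'],X
E
python3 - <<'E'
from h import *
o=observe(); print(o)
a,_=shot('top','top0'); b,_=shot('scene','scene0')
E
```

```text
{'time': 0.0, 'joint_positions': array([ 1.28230715e+00,  9.18328780e-02,  1.23188699e+00,  2.17118006e-05,
        1.81975556e+00, -5.67071274e-02]), 'qvel': array([ 1.25317586e-03, -3.36736002e-04, -6.60126354e-05,  5.70478057e-04,
        4.81067468e-04, -6.56099942e-04]), 'tau': array([-1.98598675e-03, -4.58725047e+01, -4.18024242e+01, -3.02925828e-04,
        1.16160396e-02,  1.74244150e-05]), 'eef_pos': array([0.13772795, 0.58362695, 0.19146584]), 'tool_rot': array([-3.63219698e-01, -3.12017717e+00,  2.90751267e-03]), 'force': array([ 0.05922255, -0.03306389, -0.3664718 ]), 'moment': array([-0.0242242 , -0.01355248,  0.00573869]), 'gripper_width': 0.08543847270491468}
```

View pics/top0.png

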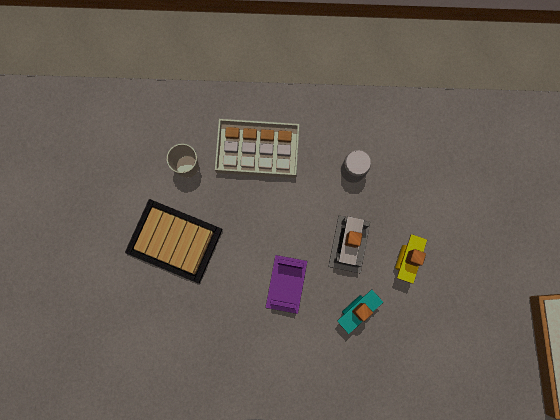

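View pics/scene0.png

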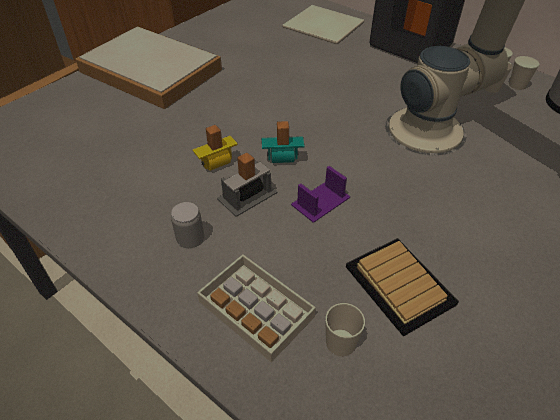

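The top view shows three roller shapes: the real one, with a grey plate in the grey stand, at (352,240); a yellow one at (412,258); and a turquoise one at (361,312). The purple stand at (287,284) is not meant. The board is at (174,241), cup (182,158), tin (358,163) and sweets (258,149). I choose the grey one.

```bash
python3 - <<'E'
from h import *
p,X=cloud('top0')
for u,v in [(352,240),(412,258),(361,312),(287,284),(174,241),(182,158),(358,163),(258,149)]: print((u,v),X[v,u].round(3))
def rect(m,name,zr):
    pts=X[m&(X[...,2]>zr[0])&(X[...,2]<zr[1])][:,:2]
    r=cv2.minAreaRect((pts*1000).astype(np.float32)); print(name,len(pts),np.round(r[0],1),np.round(r[1],1),round(r[2],2), 'mean',pts.mean(0).round(4))
def box(u0,u1,v0,v1):
    m=np.zeros(p.shape[:2],bool); m[v0:v1,u0:u1]=1; return m
rect(box(120,228,195,288),'board rim',(.009,.06))
rect(box(120,228,195,288),'slats',(.028,.07))
st=box(325,375,205,275)
rect(st,'plate',(.068,.085)); rect(st,'grip',(.115,.14)); rect(st,'stand base',(.002,.012))
rect(st,'stand all',(.003,.08))
B=X[box(120,228,195,288)]; B=B[(B[:,2]>.028)]; A=np.c_[B[:,:2],np.ones(len(B))]
c=np.linalg.lstsq(A,B[:,2],rcond=None)[0]; print('slat plane',c, (A@c-B[:,2]).std(), B[:,2].min(),B[:,2].max(), 'centre z',c@[*B[:,:2].mean(0),1])
t=X[380,200];print('table z',X[300:340,100:200,2].mean())
print(camera_info('top'))
cv2.imwrite('pics/crop.png',cv2.resize(p[190:345,110:440],None,fx=2.4,fy=2.4,interpolation=cv2.INTER_CUBIC))
E
```

```text
(352, 240) [ 0.533 -0.205  0.129]
(412, 258) [ 0.498 -0.342  0.118]
(361, 312) [ 0.375 -0.228  0.115]
(287, 284) [ 0.434 -0.065  0.004]
(174, 241) [0.529 0.211 0.029]
(182, 158) [0.74  0.206 0.009]
(358, 163) [ 0.721 -0.223  0.089]
(258, 149) [0.771 0.017 0.003]
board rim 4556 [531.7 215.7] [197.1 170.2] 69.39 mean [0.5309 0.2137]
slats 2181 [531.9 214.6] [157.7 109.8] 69.67 mean [0.5265 0.2005]
plate 611 [ 537.7 -215.8] [ 58.  110.2] 79.37 mean [ 0.537  -0.2091]
grip 190 [ 538.4 -210.6] [30.7 30.8] 79.65 mean [ 0.5378 -0.2095]
stand base 919 [ 548.2 -216.8] [172.4 122.3] 0.83 mean [ 0.5409 -0.2128]
stand all 1530 [ 548.2 -216.8] [172.4 122.3] 0.83 mean [ 0.5372 -0.2096]
slat plane [-0.02001026 -0.05391597  0.05459245] 0.0024116667178726184 0.02800985298216505 0.04485686806771081 centre z 0.033247214541829224
table z nan
{'intrinsics': array([[546.27614588,   0.        , 282.56059273],
       [  0.        , 546.27614588, 214.41364839],
       [  0.        ,   0.        ,   1.        ]]), 'R': array([[ 0.02612948, -0.99951898,  0.01670531],
       [-0.98894773, -0.02828561, -0.14554141],
       [ 0.14594392, -0.01271775, -0.98921111]]), 't': array([-0.06531233,  0.59780877,  1.2707341 ])}
```

View pics/crop.png

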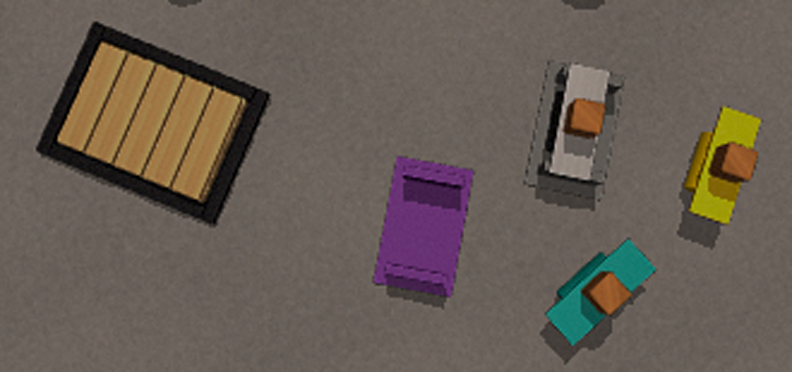

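The crop confirms the choice: grey steel plate with a wooden grip at crop (586,117), hanging in the grey stand. The last slat at the board's right end stands prouder, so that end looks high. One refinement with the second camera, then I move.

```bash
python3 - <<'E'
from h import *
def R(pts,n):
    r=cv2.minAreaRect((pts[:,:2]*1000).astype(np.float32)); print(n,len(pts),np.round(r[0],1),np.round(r[1],1),round(r[2],2))
for f in ('top0','scene0'):
    p,X=cloud(f); Z=X[...,2]; print(f)
    near=lambda c,r: np.hypot(X[...,0]-c[0],X[...,1]-c[1])<r
    s=near((.538,-.21),.075)
    R(X[s&(Z>.122)&(Z<.135)],'grip top')
    R(X[s&(Z>.070)&(Z<.079)],'plate top'); R(X[near((.538,-.21),.085)&(Z>.003)&(Z<.008)],'base')
    print('plate z',np.median(Z[s&(Z>.070)&(Z<.079)]),'grip z',np.median(Z[s&(Z>.122)&(Z<.135)]))
    b=near((.532,.2146),.14)
    R(X[b&(Z>.012)&(Z<.0175)],'rim'); R(X[b&(Z>.022)&(Z<.075)],'slats')
    e=np.array([np.cos(np.radians(69.6)),np.sin(np.radians(69.6))]); g=np.array([-e[1],e[0]])
    L=X[b][:,:2]-[.532,.2146]; l=L@e; w=L@g; z=Z[b]
    for k in (-64,-32,0,32,64):
        m=(abs(l-k/1e3)<.009)&(abs(w)<.04); print(k,m.sum(),np.nanmedian(z[m]).round(4),np.nanstd(z[m]).round(4))
E
```

```text
top0
grip top 175 [ 538.7 -210.8] [30.7 30.2] 79.06
plate top 546 [ 537.9 -214.4] [ 51.6 110.9] 77.6
base 666 [ 539.2 -211.6] [166.6 161.9] 82.15
plate z 0.07388951969583153 grip z 0.1289110296453335
rim 1064 [532.4 215.5] [197.1 143.6] 69.17
slats 2934 [533.6 214.9] [197.6 132.9] 74.16
-64 246 0.0366 0.0027
-32 242 0.0342 0.0025
0 243 0.0316 0.0028
32 245 0.029 0.0027
64 242 0.0268 0.0024
scene0
grip top 143 [ 539.1 -210.3] [30.  31.7] 79.64
plate top 442 [ 538.1 -214.4] [ 55.1 111.1] 79.62
base 492 [ 552.2 -196.2] [117.3 164.9] 47.22
plate z 0.07458612246037619 grip z 0.12898824955329094
rim 1237 [531.8 213.7] [198.5 146.7] 69.56
slats 3508 [532.6 214. ] [160.1 112.4] 69.68
-64 256 0.0375 0.0017
-32 268 0.0349 0.0016
0 278 0.0326 0.0016
32 297 0.0297 0.0015
64 308 0.0274 0.0015
```

Emit:
apply_moves --steps '[{"dx": 6, "dy": -12}, {"dx": 10, "dy": -20}, {"dx": 14, "dy": -28}, {"dx": 18, "dy": -36}, {"dx": 22, "dy": -44}, {"dx": 26, "dy": -52}, {"dx": 30, "dy": -60}, {"dx": 34, "dy": -68}, {"dx": 38, "dy": -76}, {"dx": 40, "dy": -79.4, "rz": 2.8}, {"dx": 40, "dy": -79.4, "rz": 2.8}, {"dx": 40, "dy": -79.4, "rz": 2.8}, {"dx": 40, "dy": -79.4, "rz": 2.8}, {"dx": 40, "dy": -79.4, "rz": 2.8}, {"dx": 40, "dy": -79.4, "rz": 2.8}, {"dx": 40, "dy": -79.4, "rz": 2.8}, {"dx": 40, "dy": -79.4, "rz": 2.8}, {"dx": 40, "dy": -79.4, "rz": 2.8}]'

```text
$.steps[0]: bad value
```

Emit:
apply_moves --steps '[{"hand": 0, "dx": 6, "dy": -12, "dz": 0, "rx": 0, "ry": 0, "rz": 0}, {"hand": 0, "dx": 12, "dy": -24, "dz": 0, "rx": 0, "ry": 0, "rz": 0}, {"hand": 0, "dx": 20, "dy": -40, "dz": 0, "rx": 0, "ry": 0, "rz": 0}, {"hand": 0, "dx": 28, "dy": -56, "dz": 0, "rx": 0, "ry": 0, "rz": 0}, {"hand": 0, "dx": 36, "dy": -72, "dz": 0, "rx": 0, "ry": 0, "rz": 0}, {"hand": 0, "dx": 40, "dy": -79.4, "dz": 0, "rx": 0, "ry": 0, "rz": 2.8}, {"hand": 0, "dx": 40, "dy": -79.4, "dz": 0, "rx": 0, "ry": 0, "rz": 2.8}, {"hand": 0, "dx": 40, "dy": -79.4, "dz": 0, "rx": 0, "ry": 0, "rz": 2.8}, {"hand": 0, "dx": 40, "dy": -79.4, "dz": 0, "rx": 0, "ry": 0, "rz": 2.8}, {"hand": 0, "dx": 40, "dy": -79.4, "dz": 0, "rx": 0, "ry": 0, "rz": 2.8}, {"hand": 0, "dx": 40, "dy": -79.4, "dz": 0, "rx": 0, "ry": 0, "rz": 2.8}, {"hand": 0, "dx": 40, "dy": -79.4, "dz": 0, "rx": 0, "ry": 0, "rz": 2.8}, {"hand": 0, "dx": 40, "dy": -79.4, "dz": 0, "rx": 0, "ry": 0, "rz": 2.8}, {"hand": 0, "dx": 40, "dy": -79.4, "dz": 0, "rx": 0, "ry": 0, "rz": 2.8}, {"hand": 0, "dx": 40, "dy": -79.4, "dz": 0, "rx": 0, "ry": 0, "rz": 2.8}, {"hand": 0, "dx": 40, "dy": -79.4, "dz": 0, "rx": 0, "ry": 0, "rz": 2.8}, {"hand": 0, "dx": 40, "dy": -79.4, "dz": 0, "rx": 0, "ry": 0, "rz": 2.8}, {"hand": 0, "dx": 40, "dy": -79.4, "dz": 0, "rx": 0, "ry": 0, "rz": 2.8}, {"hand": 0, "dx": 40, "dy": -79.4, "dz": 0, "rx": 0, "ry": 0, "rz": 2.8}, {"hand": 0, "dx": 40, "dy": -79.4, "dz": 0, "rx": 0, "ry": 0, "rz": 2.8}]'

```text
time: 2.1
eef_pos: [0.5376, -0.2106, 0.1911]
tool_rot: [-0.289, -3.126, -0.002]
force: [0.4, 0.4, 0.3]
gripper_width: 0.0853
```

```bash
python3 - <<'E'
from h import *
shot('wrist','w0'); p,X=cloud('w0'); Z=X[...,2]; print(observe()['force'])
s=np.hypot(X[...,0]-.538,X[...,1]+.21)<.075
for a,b in((.122,.135),(.070,.079),(.064,.0715)):
    P=X[s&(Z>a)&(Z<b)]
    if len(P)>10:
        r=cv2.minAreaRect((P[:,:2]*1000).astype(np.float32)); print(len(P),r)
E
```

```text
[-0.24235865  0.18385743 -0.08537755]
1808 ((537.364501953125, -210.06906127929688), (29.80797004699707, 30.054128646850586), 79.08575439453125)
3914 ((536.5189819335938, -215.1061248779297), (54.01924514770508, 109.80604553222656), 78.74311065673828)
590 ((535.6255493164062, -215.08282470703125), (59.7476921081543, 107.33773803710938), 79.81620788574219)
```

View pics/w0.png

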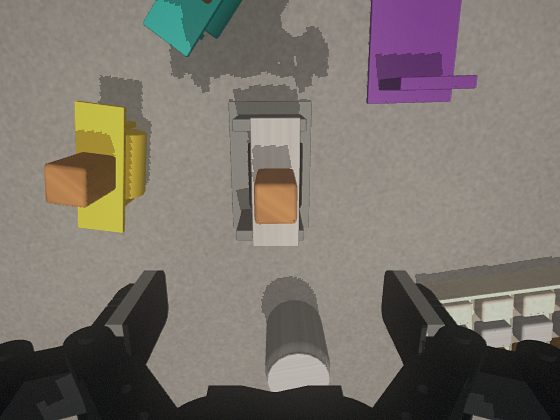

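The wrist view shows the grip (276,196) centred between the fingers, with the yellow one (80,180) well clear. I descend and grip.

Emit:
apply_moves --newtons 90 --steps '[{"hand": 0, "dx": 0, "dy": 0, "dz": -3, "rx": 0, "ry": 0, "rz": 0}, {"hand": 0, "dx": 0, "dy": 0, "dz": -6, "rx": 0, "ry": 0, "rz": 0}, {"hand": 0, "dx": 0, "dy": 0, "dz": -8, "rx": 0, "ry": 0, "rz": 0}, {"hand": 0, "dx": 0, "dy": 0, "dz": -9.5, "rx": 0, "ry": 0, "rz": 0}, {"hand": 0, "dx": 0, "dy": 0, "dz": -10.5, "rx": 0, "ry": 0, "rz": 0}, {"hand": 0, "dx": 0, "dy": 0, "dz": -10.5, "rx": 0, "ry": 0, "rz": 0}, {"hand": 0.3, "dx": 0, "dy": 0, "dz": -10.5, "rx": 0, "ry": 0, "rz": 0}, {"hand": 0.5, "dx": 0, "dy": 0, "dz": -10.5, "rx": 0, "ry": 0, "rz": 0}, {"hand": 1, "dx": 0, "dy": 0, "dz": -10.5, "rx": 0, "ry": 0, "rz": 0}, {"hand": 1, "dx": 0, "dy": 0, "dz": -10.5, "rx": 0, "ry": 0, "rz": 0}, {"hand": 1, "dx": 0, "dy": 0, "dz": -10.5, "rx": 0, "ry": 0, "rz": 0}, {"hand": 1, "dx": 0, "dy": 0, "dz": -10.5, "rx": 0, "ry": 0, "rz": 0}, {"hand": 1, "dx": 0, "dy": 0, "dz": -10.5, "rx": 0, "ry": 0, "rz": 0}, {"hand": 1, "dx": 0, "dy": 0, "dz": -10.5, "rx": 0, "ry": 0, "rz": 0}]'

```text
time: 3.55
eef_pos: [0.5383, -0.2102, 0.0891]
tool_rot: [0.287, 3.127, -0.001]
force: [-1.1, 1.2, 5.0]
gripper_width: 0.0235
```

Emit:
apply_moves --steps '[{"hand": 1, "dx": 0, "dy": 0, "dz": 0, "rx": 0, "ry": 0, "rz": 0}, {"hand": 1, "dx": 0, "dy": 0, "dz": 0.3, "rx": 0, "ry": 0, "rz": 0}, {"hand": 1, "dx": 0, "dy": 0, "dz": 0.8, "rx": 0, "ry": 0, "rz": 0}, {"hand": 1, "dx": 0, "dy": 0, "dz": 1.5, "rx": 0, "ry": 0, "rz": 0}, {"hand": 1, "dx": 0, "dy": 0, "dz": 1.5, "rx": 0, "ry": 0, "rz": 0}, {"hand": 1, "dx": 0, "dy": 0, "dz": 1.5, "rx": 0, "ry": 0, "rz": 0}]'

```text
time: 4.15
eef_pos: [0.5379, -0.2101, 0.1026]
tool_rot: [0.287, 3.128, -0.0]
force: [-0.6, -0.6, -3.8]
gripper_width: 0.0232
```

```bash
python3 - <<'E'
from h import *
o=observe(); print(o['force'],o['moment'],o['gripper_width'],o['eef_pos'])
shot('wrist','w1'); p,X=cloud('w1'); Z=X[...,2]
s=np.hypot(X[...,0]-.538,X[...,1]+.21)<.08
for a,b in((.134,.150),(.082,.094)):
    P=X[s&(Z>a)&(Z<b)]
    if len(P)>10:
        r=cv2.minAreaRect((P[:,:2]*1000).astype(np.float32)); print(len(P),r,np.median(P[:,2]))
P=X[s&(Z>.082)&(Z<.094)]
A=np.c_[P[:,:2],np.ones(len(P))]; print(np.linalg.lstsq(A,P[:,2],rcond=None)[0])
E
```

```text
[-0.5969362  -0.62634028 -3.76627383] [-0.00140299 -0.03451155  0.01333419] 0.023156342590748214 [ 0.53791289 -0.2101205   0.10264154]
4318 ((536.7007446289062, -210.64283752441406), (46.885684967041016, 30.297332763671875), 79.66838836669922) 0.14206579505241623
6500 ((537.2802124023438, -210.87547302246094), (40.13702392578125, 110.1526870727539), 79.585693359375) 0.08709319771022747
[4.76518618e-03 6.98326471e-05 8.47330745e-02]
```

View pics/w1.png

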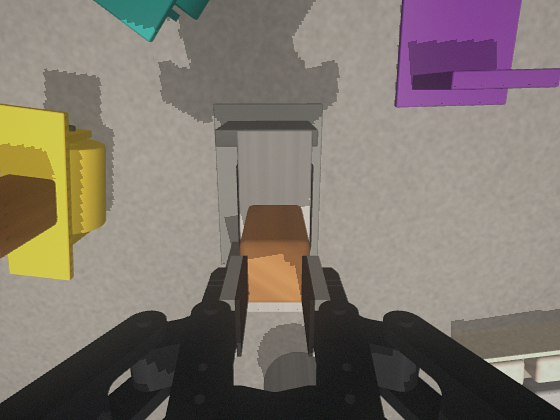

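The roller is held level with the wheel clear, and the force shows about 0.4 kg. I lift it out, carry it to the near (high) end slat of the board, turn it -10.1° and hover above.

Emit:
apply_moves --steps '[{"hand": 1, "dx": 0, "dy": 0, "dz": 2, "rx": 0, "ry": 0, "rz": 0}, {"hand": 1, "dx": 0, "dy": 0, "dz": 5, "rx": 0, "ry": 0, "rz": 0}, {"hand": 1, "dx": 0, "dy": 0, "dz": 8, "rx": 0, "ry": 0, "rz": 0}, {"hand": 1, "dx": -0.2, "dy": 2, "dz": 8, "rx": 0, "ry": 0, "rz": 0}, {"hand": 1, "dx": -0.5, "dy": 5, "dz": 8, "rx": 0, "ry": 0, "rz": -2}, {"hand": 1, "dx": -0.8, "dy": 9, "dz": 8, "rx": 0, "ry": 0, "rz": -3}, {"hand": 1, "dx": -1.1, "dy": 13, "dz": 8, "rx": 0, "ry": 0, "rz": -4}, {"hand": 1, "dx": -1.4, "dy": 17, "dz": 8, "rx": 0, "ry": 0, "rz": -5}, {"hand": 1, "dx": -1.7, "dy": 21, "dz": 8, "rx": 0, "ry": 0, "rz": -6}, {"hand": 1, "dx": -2, "dy": 25, "dz": 8, "rx": 0, "ry": 0, "rz": -7}, {"hand": 1, "dx": -2.3, "dy": 29, "dz": 8, "rx": 0, "ry": 0, "rz": -8}, {"hand": 1, "dx": -2.5, "dy": 32, "dz": 8, "rx": 0, "ry": 0, "rz": -9}, {"hand": 1, "dx": -2.7, "dy": 34.5, "dz": 8, "rx": 0, "ry": 0, "rz": -10}, {"hand": 1, "dx": -2.8, "dy": 36.5, "dz": 8, "rx": 0, "ry": 0, "rz": -10.1}, {"hand": 1, "dx": -2.8, "dy": 36.5, "dz": 7, "rx": 0, "ry": 0, "rz": -10.1}, {"hand": 1, "dx": -2.8, "dy": 36.5, "dz": 5.5, "rx": 0, "ry": 0, "rz": -10.1}, {"hand": 1, "dx": -2.8, "dy": 36.5, "dz": 4, "rx": 0, "ry": 0, "rz": -10.1}, {"hand": 1, "dx": -2.8, "dy": 36.5, "dz": 3.2, "rx": 0, "ry": 0, "rz": -10.1}, {"hand": 1, "dx": -2.8, "dy": 36.5, "dz": 3.2, "rx": 0, "ry": 0, "rz": -10.1}, {"hand": 1, "dx": -2.8, "dy": 36.5, "dz": 3.2, "rx": 0, "ry": 0, "rz": -10.1}]'

```text
time: 6.2
eef_pos: [0.5099, 0.1544, 0.1344]
tool_rot: [-0.563, -3.091, 0.0]
force: [0.1, 0.1, -4.3]
gripper_width: 0.0228
```

```bash
python3 - <<'E'
from h import *
o=observe(); print(o['force'],o['moment'],o['eef_pos'],o['tool_rot'])
shot('scene','s1'); p,X=cloud('s1'); Z=X[...,2]
s=np.hypot(X[...,0]-.51,X[...,1]-.155)<.08
P=X[s&(Z>.112)&(Z<.122)]
if len(P)>10:
    print(len(P),cv2.minAreaRect((P[:,:2]*1000).astype(np.float32)),np.median(P[:,2]))
    A=np.c_[P[:,:2],np.ones(len(P))]; print(np.linalg.lstsq(A,P[:,2],rcond=None)[0])
cv2.imwrite('pics/s1c.png',cv2.resize(p[130:350,280:500],None,fx=2.5,fy=2.5))
E
```

```text
[ 0.13227248  0.07876756 -4.25456811] [ 0.00315092 -0.0607201   0.00877669] [0.50985776 0.15440084 0.13444719] [-5.62574190e-01 -3.09052732e+00  2.74300725e-04]
566 ((509.4915466308594, 152.9486083984375), (40.90081024169922, 113.01946258544922), 69.40487670898438) 0.11938780155189899
[-0.00511008 -0.01310008  0.12382514]
```

View pics/s1c.png

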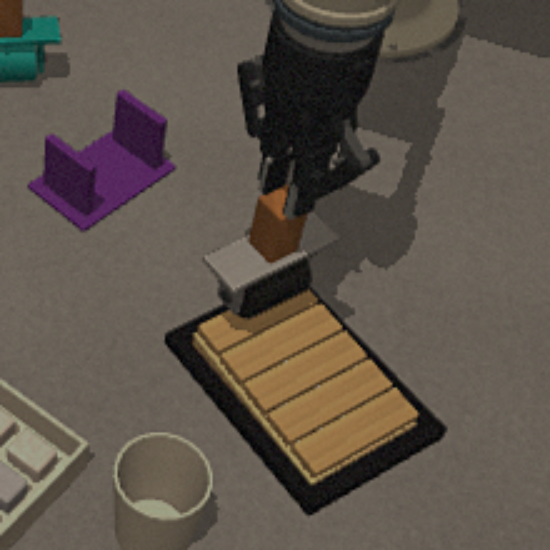

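The roller is square over the first slat (crop (270,290)), 18 mm above it, and the far end is lower. I descend until it touches.

Emit:
apply_moves --steps '[{"hand": 1, "dx": 0, "dy": 0, "dz": -0.6, "rx": 0, "ry": 0, "rz": 0}, {"hand": 1, "dx": 0, "dy": 0, "dz": -1.1, "rx": 0, "ry": 0, "rz": 0}, {"hand": 1, "dx": 0, "dy": 0, "dz": -1.4, "rx": 0, "ry": 0, "rz": 0}, {"hand": 1, "dx": 0, "dy": 0, "dz": -1.6, "rx": 0, "ry": 0, "rz": 0}, {"hand": 1, "dx": 0, "dy": 0, "dz": -1.7, "rx": 0, "ry": 0, "rz": 0}, {"hand": 1, "dx": 0, "dy": 0, "dz": -1.8, "rx": 0, "ry": 0, "rz": 0}, {"hand": 1, "dx": 0, "dy": 0, "dz": -1.9, "rx": 0, "ry": 0, "rz": 0}, {"hand": 1, "dx": 0, "dy": 0, "dz": -1.9, "rx": 0, "ry": 0, "rz": 0}]'

```text
time: 7.05
eef_pos: [0.5102, 0.1551, 0.1163]
tool_rot: [0.561, 3.09, 0.001]
force: [-0.1, 0.2, -1.3]
gripper_width: 0.0228
```

Emit:
apply_moves --steps '[{"hand": 1, "dx": 0, "dy": 0, "dz": -0.05, "rx": 0, "ry": 0, "rz": 0}, {"hand": 1, "dx": 0, "dy": 0, "dz": -0.1, "rx": 0, "ry": 0, "rz": 0}, {"hand": 1, "dx": 0, "dy": 0, "dz": -0.15, "rx": 0, "ry": 0, "rz": 0}, {"hand": 1, "dx": 0, "dy": 0, "dz": -0.2, "rx": 0, "ry": 0, "rz": 0}]'

```text
time: 7.45
eef_pos: [0.5106, 0.1552, 0.1151]
tool_rot: [0.561, 3.089, 0.002]
force: [0.6, 0.6, 5.8]
gripper_width: 0.0228
```

Emit:
apply_moves --steps '[{"hand": 1, "dx": 0, "dy": 0, "dz": -0.05, "rx": 0, "ry": 0, "rz": 0}, {"hand": 1, "dx": 0, "dy": 0, "dz": -0.1, "rx": 0, "ry": 0, "rz": 0}, {"hand": 1, "dx": 0, "dy": 0, "dz": -0.15, "rx": 0, "ry": 0, "rz": 0}, {"hand": 1, "dx": 0, "dy": 0, "dz": -0.2, "rx": 0, "ry": 0, "rz": 0}]'

```text
time: 7.85
eef_pos: [0.5105, 0.1552, 0.113]
tool_rot: [0.561, 3.089, 0.002]
force: [-0.3, 1.2, 4.1]
gripper_width: 0.0228
```

Emit:
apply_moves --steps '[{"hand": 1, "dx": 0, "dy": 0, "dz": -0.05, "rx": 0, "ry": 0, "rz": 0}, {"hand": 1, "dx": 0, "dy": 0, "dz": -0.1, "rx": 0, "ry": 0, "rz": 0}, {"hand": 1, "dx": 0, "dy": 0, "dz": -0.15, "rx": 0, "ry": 0, "rz": 0}, {"hand": 1, "dx": 0, "dy": 0, "dz": -0.15, "rx": 0, "ry": 0, "rz": 0}]'

```text
time: 8.25
eef_pos: [0.5105, 0.1552, 0.1113]
tool_rot: [0.561, 3.089, 0.002]
force: [0.2, 0.6, 4.6]
gripper_width: 0.0227
```

Emit:
apply_moves --steps '[{"hand": 1, "dx": 0, "dy": 0, "dz": -0.04, "rx": 0, "ry": 0, "rz": 0}, {"hand": 1, "dx": 0, "dy": 0, "dz": -0.08, "rx": 0, "ry": 0, "rz": 0}, {"hand": 1, "dx": 0, "dy": 0, "dz": -0.08, "rx": 0, "ry": 0, "rz": 0}]'

```text
time: 8.55
eef_pos: [0.5106, 0.1553, 0.1109]
tool_rot: [0.561, 3.088, 0.002]
force: [0.3, 0.3, 6.5]
gripper_width: 0.0228
```

Emit:
apply_moves --steps '[{"hand": 1, "dx": 0, "dy": 0, "dz": -0.03, "rx": 0, "ry": 0, "rz": 0}, {"hand": 1, "dx": 0, "dy": 0, "dz": -0.05, "rx": 0, "ry": 0, "rz": 0}, {"hand": 1, "dx": 0, "dy": 0, "dz": -0.05, "rx": 0, "ry": 0, "rz": 0}]'

```text
time: 8.85
eef_pos: [0.5108, 0.1554, 0.1108]
tool_rot: [0.56, 3.088, 0.003]
force: [-0.5, 0.6, 7.9]
gripper_width: 0.0227
```

Slat 1 is home: the force builds with no more travel after 5.4 mm. Now I start rolling down the board, following the slope (about -0.077), with about 14 N.

Emit:
apply_moves --steps '[{"hand": 1, "dx": 0.07, "dy": 0.19, "dz": -0.05, "rx": 0, "ry": 0, "rz": 0}, {"hand": 1, "dx": 0.14, "dy": 0.38, "dz": -0.07, "rx": 0, "ry": 0, "rz": 0}, {"hand": 1, "dx": 0.21, "dy": 0.56, "dz": -0.09, "rx": 0, "ry": 0, "rz": 0}, {"hand": 1, "dx": 0.28, "dy": 0.75, "dz": -0.1, "rx": 0, "ry": 0, "rz": 0}, {"hand": 1, "dx": 0.35, "dy": 0.94, "dz": -0.12, "rx": 0, "ry": 0, "rz": 0}]'

```text
time: 9.35
eef_pos: [0.5141, 0.1632, 0.1104]
tool_rot: [0.562, 3.087, -0.002]
force: [-7.7, -18.2, 5.0]
gripper_width: 0.0218
```

Emit:
apply_moves --steps '[{"hand": 1, "dx": 0, "dy": 0, "dz": 0, "rx": 0, "ry": 0, "rz": 0}, {"hand": 1, "dx": 0, "dy": 0, "dz": 0, "rx": 0, "ry": 0, "rz": 0}]'

```text
time: 9.55
eef_pos: [0.514, 0.1646, 0.1088]
tool_rot: [0.561, 3.089, 0.002]
force: [0.9, -0.4, 0.4]
gripper_width: 0.0002
```

```bash
python3 -c "
from h import *
o=observe();print(o['force'],o['moment'],o['eef_pos'])"
```

```text
[ 0.90393873 -0.44726051  0.41968045] [-0.0345228   0.00791913  0.06083933] [0.5139594  0.16460491 0.10877561]
```

```bash
python3 - <<'E'
from h import *
p,_=shot('scene','s2')
cv2.imwrite('pics/s2c.png',cv2.resize(p[130:350,280:500],None,fx=2.5,fy=2.5))
shot('wrist','w2')
E
```

```text
(no output)
```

View pics/s2c.png

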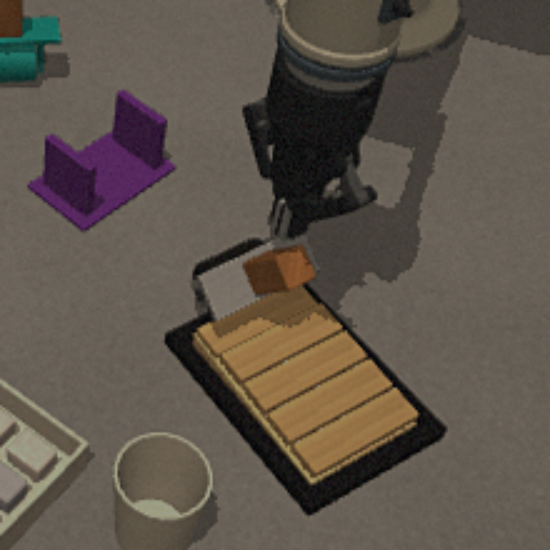

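The scene crop shows that the roller slipped out when the wheel wedged. It has toppled, with the grip (280,268) lying forward over the first slats and the wheel (220,260) at the board's end. I back off upwards and measure how it lies.

Emit:
apply_moves --steps '[{"hand": 1, "dx": 0, "dy": 0, "dz": 1, "rx": 0, "ry": 0, "rz": 0}, {"hand": 1, "dx": 0, "dy": 0, "dz": 3, "rx": 0, "ry": 0, "rz": 0}, {"hand": 0.5, "dx": 0, "dy": 0, "dz": 7, "rx": 0, "ry": 0, "rz": 0}, {"hand": 0, "dx": 0, "dy": 0, "dz": 12, "rx": 0, "ry": 0, "rz": 0}, {"hand": 0, "dx": -2, "dy": 2, "dz": 12, "rx": 0, "ry": 0, "rz": 0}, {"hand": 0, "dx": -5, "dy": 5, "dz": 12, "rx": 0, "ry": 0, "rz": 0}, {"hand": 0, "dx": -5, "dy": 5, "dz": 12, "rx": 0, "ry": 0, "rz": 0}]'

```text
time: 10.35
eef_pos: [0.4612, 0.2169, 0.2289]
tool_rot: [-0.555, -3.092, -0.003]
force: [1.0, -1.0, -0.5]
gripper_width: 0.0722
```

```bash
python3 - <<'E'
from h import *
ims=[]
for c in ('top','scene','wrist'): shot(c,c+'3')
a=cv2.imread('pics/top3.png')[180:310,105:245]; b=cv2.imread('pics/wrist3.png')
a=cv2.resize(a,(400,371),interpolation=cv2.INTER_CUBIC); b=cv2.resize(b,(400,300))
cv2.imwrite('pics/m3.png',np.hstack([a,np.vstack([b,np.zeros((71,400,3),np.uint8)])]))
print(observe()['force'])
# colour: wood grip (orange-brown), grey plate
for f in('top3','scene3','wrist3'):
    p,X=cloud(f); Z=X[...,2]; h=cv2.cvtColor(p,cv2.COLOR_BGR2HSV)
    near=(np.hypot(X[...,0]-.52,X[...,1]-.16)<.13)
    g=near&(Z>.03)&(h[...,0]<14)&(h[...,1]>110)
    P=X[g]; print(f,'grip',len(P),P.mean(0).round(4),P.min(0).round(3),P.max(0).round(3)) if len(P) else 0
E
```

```text
[ 0.61511806 -0.33028076 -0.94641378]
top3 grip 311 [0.5143 0.1641 0.0772] [0.466 0.087 0.041] [0.537 0.2   0.437]
scene3 grip 391 [0.5188 0.1751 0.0961] [0.44  0.089 0.032] [0.54  0.279 0.441]
wrist3 grip 125 [0.5007 0.1647 0.0647] [0.493 0.14  0.045] [0.534 0.201 0.084]
```

View pics/m3.png

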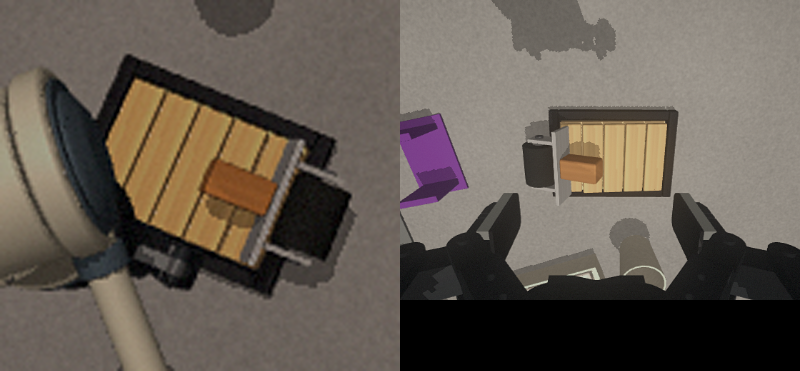

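The views show the roller lying with its grip horizontal over slats 4–5 of the picture, its plate upright on the near end slat, and the wheel overhanging the board's near end. I measure it in board axes and check the wrist joints, to plan an uprighting grasp.

```bash
python3 - <<'E'
from h import *
from scipy.spatial.transform import Rotation as R
o=observe(); print(o['joint_positions'].round(3),o['eef_pos'],o['tool_rot'])
a=np.radians(69.5); e=np.array([np.cos(a),np.sin(a)]); g=np.array([-e[1],e[0]])
for f in('wrist3','scene3','top3'):
    p,X=cloud(f); Z=X[...,2]; h=cv2.cvtColor(p,cv2.COLOR_BGR2HSV)
    L=(X[...,:2]-[.532,.2146])@e*1000; W=(X[...,:2]-[.532,.2146])@g*1000; Z=Z*1000
    n=(abs(W)<70)&(L>-140)&(L<0)&(Z>-5)&(Z<130)
    print(f)
    # grip: high points above slats
    m=n&(Z>50)&(L>-80)&(abs(W)<35)
    for l0 in range(-140,0,8):
        q=n&(L>=l0)&(L<l0+8)&(abs(W)<60); 
        if q.sum()>4:
            zt=np.percentile(Z[q],95); k=q&(Z>zt-8); print(l0,q.sum(),'z95 %.0f'%zt,'W %.0f..%.0f'%(np.percentile(W[k],3),np.percentile(W[k],97)),end=' | ')
    print()
for s in (1,-1):
    q=R.from_rotvec(np.radians(40)*np.r_[g,0])*R.from_rotvec([0,0,s*np.pi/2]); print(s,np.degrees(q.as_rotvec()))
E
```

```text
[ 3.670e-01 -1.390e-01  1.395e+00 -1.000e-03  1.886e+00 -8.460e-01] [0.46338599 0.21416641 0.22755937] [ 5.60532704e-01  3.09111852e+00 -9.31823565e-04]
wrist3
-140 240 z95 3 W 19..59 | -132 464 z95 57 W -29..28 | -124 659 z95 62 W -29..28 | -116 737 z95 64 W -29..28 | -108 813 z95 64 W -29..28 | -100 743 z95 62 W -37..35 | -92 545 z95 69 W -36..52 | -84 1023 z95 72 W -52..51 | -76 1022 z95 70 W -45..19 | -68 850 z95 73 W -14..14 | -60 769 z95 77 W -14..14 | -52 759 z95 80 W -14..14 | -44 803 z95 83 W -14..14 | -36 790 z95 86 W -14..14 | -28 793 z95 86 W -13..14 | -20 727 z95 66 W -13..14 | -12 744 z95 34 W -50..54 | -4 381 z95 33 W -50..54 | 
scene3
-140 48 z95 3 W -59..-23 | -132 74 z95 58 W -32..26 | -124 123 z95 64 W -32..26 | -116 155 z95 65 W -32..25 | -108 127 z95 65 W -32..25 | -100 138 z95 63 W -38..33 | -92 50 z95 71 W -50..51 | -84 256 z95 73 W -54..51 | -76 284 z95 70 W -47..24 | -68 199 z95 74 W -16..11 | -60 163 z95 77 W -16..11 | -52 144 z95 81 W -16..12 | -44 184 z95 84 W -17..10 | -36 224 z95 86 W -16..11 | -28 297 z95 84 W -15..12 | -20 221 z95 67 W -15..12 | -12 192 z95 36 W -53..50 | -4 92 z95 36 W -53..49 | 
top3
-140 157 z95 5 W -54..57 | -132 216 z95 56 W -30..25 | -124 179 z95 63 W -29..27 | -116 169 z95 65 W -30..26 | -108 163 z95 66 W -31..26 | -100 168 z95 64 W -30..33 | -92 151 z95 60 W -38..35 | -84 251 z95 73 W -53..48 | -76 125 z95 71 W -36..13 | -68 136 z95 74 W -15..13 | -60 167 z95 77 W -16..12 | -52 172 z95 80 W -15..13 | -44 172 z95 84 W -14..13 | -36 168 z95 86 W -15..13 | -28 149 z95 85 W -14..13 | -20 121 z95 66 W -10..13 | -12 151 z95 37 W -52..52 | -4 84 z95 35 W -49..51 | 
1 [-18.35597237  40.27850523  85.99428116]
-1 [-40.27850523 -18.35597237 -85.99428116]
```

```bash
python3 - <<'E'
import numpy as np
from scipy.spatial.transform import Rotation as R
a=np.radians(69.5); g=np.array([-np.sin(a),np.cos(a),0])
q=R.from_rotvec(np.radians(50)*g)*R.from_rotvec([0,0,-np.pi/2]); print(np.degrees(q.as_rotvec()),np.degrees(q.magnitude()))
print((q*R.from_rotvec([.5605,3.0911,-.0009])).as_matrix().round(3))
E
```

```text
[-50.24042567 -22.89588107 -83.72262876] 100.2885851367625
[[ 0.226  0.936 -0.269]
 [ 0.602 -0.351 -0.717]
 [-0.766  0.    -0.643]]
```

Emit:
apply_moves --steps '[{"hand": 0, "dx": 1, "dy": 0, "dz": 1, "rx": -4, "ry": -1.8, "rz": -6.7}, {"hand": 0, "dx": 2, "dy": 0.5, "dz": 2, "rx": -8, "ry": -3.7, "rz": -13.4}, {"hand": 0, "dx": 3, "dy": 1, "dz": 3, "rx": -12, "ry": -5.5, "rz": -20.1}, {"hand": 0, "dx": 4, "dy": 1.5, "dz": 3, "rx": -16.1, "ry": -7.3, "rz": -26.8}, {"hand": 0, "dx": 5, "dy": 2, "dz": 3, "rx": -20.1, "ry": -9.2, "rz": -33.5}, {"hand": 0, "dx": 6, "dy": 2, "dz": 3, "rx": -24.1, "ry": -11, "rz": -40.2}, {"hand": 0, "dx": 7, "dy": 2, "dz": 3, "rx": -28.1, "ry": -12.8, "rz": -46.9}, {"hand": 0, "dx": 7.5, "dy": 2, "dz": 3, "rx": -32.1, "ry": -14.7, "rz": -53.6}, {"hand": 0, "dx": 7.5, "dy": 2, "dz": 3, "rx": -36.2, "ry": -16.5, "rz": -60.3}, {"hand": 0, "dx": 7.5, "dy": 2, "dz": 3, "rx": -40.2, "ry": -18.3, "rz": -67}, {"hand": 0, "dx": 7.5, "dy": 2, "dz": 3, "rx": -44.2, "ry": -20.1, "rz": -73.7}, {"hand": 0, "dx": 7.5, "dy": 2, "dz": 3, "rx": -48.2, "ry": -22, "rz": -80.4}, {"hand": 0, "dx": 7.5, "dy": 2, "dz": 3, "rx": -50.2, "ry": -22.9, "rz": -83.7}, {"hand": 0, "dx": 7.5, "dy": 2, "dz": 3, "rx": -50.2, "ry": -22.9, "rz": -83.7}, {"hand": 0, "dx": 7.5, "dy": 2, "dz": 3, "rx": -50.2, "ry": -22.9, "rz": -83.7}, {"hand": 0, "dx": 7.5, "dy": 2, "dz": 3, "rx": -50.2, "ry": -22.9, "rz": -83.7}, {"hand": 0, "dx": 7.5, "dy": 2, "dz": 3, "rx": -50.2, "ry": -22.9, "rz": -83.7}]'

```text
time: 12.2
eef_pos: [0.5382, 0.2342, 0.2588]
tool_rot: [2.039, 1.413, -0.946]
force: [0.5, 0.9, 0.4]
gripper_width: 0.0856
```

```bash
python3 - <<'E'
from h import *
from scipy.spatial.transform import Rotation as R
o=observe(); print(o['joint_positions'].round(3),o['eef_pos'],R.from_rotvec(o['tool_rot']).as_matrix().round(3),o['force'])
E
```

```text
[ 0.628  0.744  0.528 -0.779  2.495  0.5  ] [0.53818262 0.23421345 0.25879873] [[ 0.227  0.937 -0.266]
 [ 0.603 -0.35  -0.716]
 [-0.764  0.002 -0.645]] [0.54960211 0.9223224  0.40736383]
```

Emit:
apply_moves --newtons 120 --steps '[{"hand": 0, "dx": 0, "dy": 0, "dz": -4, "rx": 0, "ry": 0, "rz": 0}, {"hand": 0, "dx": 0, "dy": -0.3, "dz": -8, "rx": 0, "ry": 0, "rz": 0}, {"hand": 0, "dx": 0, "dy": -0.6, "dz": -12, "rx": 0, "ry": 0, "rz": 0}, {"hand": 0, "dx": 0, "dy": -0.6, "dz": -14.1, "rx": 0, "ry": 0, "rz": 0}, {"hand": 0, "dx": 0, "dy": -0.6, "dz": -14.1, "rx": 0, "ry": 0, "rz": 0}, {"hand": 0, "dx": 0, "dy": -0.6, "dz": -14.1, "rx": 0, "ry": 0, "rz": 0}]'

```text
time: 12.8
eef_pos: [0.5385, 0.2286, 0.1184]
tool_rot: [2.038, 1.412, -0.947]
force: [-0.5, -0.2, 0.1]
gripper_width: 0.0855
```

```bash
python3 - <<'E'
from h import *
from scipy.spatial.transform import Rotation as R
o=observe(); print(o['joint_positions'].round(3),o['eef_pos'],R.from_rotvec(o['tool_rot']).as_matrix().round(3)[:,2],o['force'])
shot('wrist','w4'); shot('scene','s4'); p=cv2.imread('pics/s4.png')[130:350,280:500]; q=cv2.imread('pics/w4.png')
cv2.imwrite('pics/m4.png',np.hstack([cv2.resize(p,(400,400)),np.vstack([cv2.resize(q,(400,300)),np.zeros((100,400,3),np.uint8)])]))
E
```

```text
[ 0.622  0.733  0.792 -0.608  2.296  0.733] [0.53851479 0.22861766 0.11838171] [-0.267 -0.717 -0.644] [-0.53584039 -0.18326256  0.06580827]
```

View pics/m4.png

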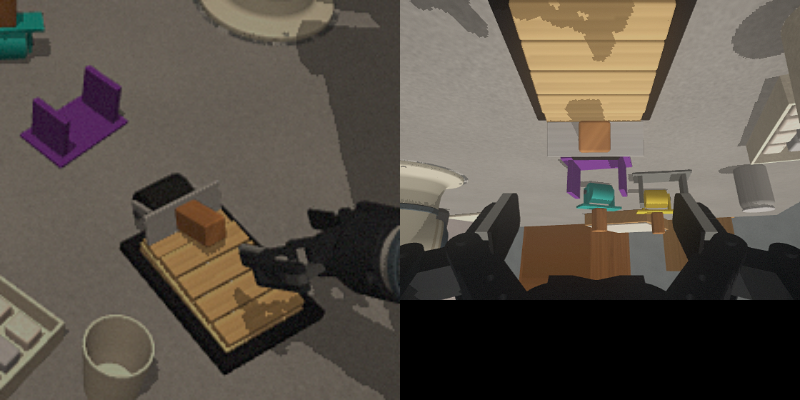

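The left view shows the gripper, tilted, facing the end of the grip at (200,225). The wrist view shows the grip centred between the fingers, at (595,136). I go in and close.

Emit:
apply_moves --newtons 120 --steps '[{"hand": 0, "dx": -0.8, "dy": -2.1, "dz": -1.9, "rx": 0, "ry": 0, "rz": 0}, {"hand": 0, "dx": -1.6, "dy": -4.3, "dz": -3.9, "rx": 0, "ry": 0, "rz": 0}, {"hand": 0, "dx": -2.2, "dy": -5.8, "dz": -5.2, "rx": 0, "ry": 0, "rz": 0}, {"hand": 0, "dx": -2.7, "dy": -7.2, "dz": -6.4, "rx": 0, "ry": 0, "rz": 0}, {"hand": 0, "dx": -2.7, "dy": -7.2, "dz": -6.4, "rx": 0, "ry": 0, "rz": 0}, {"hand": 0.5, "dx": -2.7, "dy": -7.2, "dz": -6.4, "rx": 0, "ry": 0, "rz": 0}, {"hand": 1, "dx": -2.7, "dy": -7.2, "dz": -6.4, "rx": 0, "ry": 0, "rz": 0}, {"hand": 1, "dx": -2.7, "dy": -7.2, "dz": -6.4, "rx": 0, "ry": 0, "rz": 0}, {"hand": 1, "dx": -2.7, "dy": -7.2, "dz": -6.4, "rx": 0, "ry": 0, "rz": 0}, {"hand": 1, "dx": -2.7, "dy": -7.2, "dz": -6.4, "rx": 0, "ry": 0, "rz": 0}, {"hand": 1, "dx": -2.7, "dy": -7.2, "dz": -6.4, "rx": 0, "ry": 0, "rz": 0}, {"hand": 1, "dx": -2.7, "dy": -7.2, "dz": -6.4, "rx": 0, "ry": 0, "rz": 0}]'

```text
time: 14.1
eef_pos: [0.5118, 0.1571, 0.0536]
tool_rot: [2.038, 1.413, -0.946]
force: [1.1, 4.7, 5.3]
gripper_width: 0.0256
```

Emit:
apply_moves --steps '[{"hand": 1, "dx": 0, "dy": 0, "dz": 1, "rx": 0, "ry": 0, "rz": 0}, {"hand": 1, "dx": 0, "dy": 0, "dz": 2.5, "rx": 0, "ry": 0, "rz": 0}, {"hand": 1, "dx": 0, "dy": 0, "dz": 5, "rx": 0, "ry": 0, "rz": 0}, {"hand": 1, "dx": 0, "dy": 0, "dz": 8, "rx": 0, "ry": 0, "rz": 0}, {"hand": 1, "dx": 0, "dy": 0, "dz": 11, "rx": 0, "ry": 0, "rz": 0}, {"hand": 1, "dx": 0, "dy": 0, "dz": 12, "rx": 0, "ry": 0, "rz": 0}, {"hand": 1, "dx": 0, "dy": 0, "dz": 12, "rx": 0, "ry": 0, "rz": 0}]'

```text
time: 14.8
eef_pos: [0.5119, 0.1566, 0.1742]
tool_rot: [2.04, 1.412, -0.944]
force: [0.7, 0.5, -4.4]
gripper_width: 0.0255
```

```bash
cat > fit.py <<'E'
from h import *
# steel plate plane + grip from scene cloud near the tool: prints elevation of the roller axis in board frame
import sys
f=sys.argv[1]; ax=np.radians(float(sys.argv[2]))
o=observe(); print(o['force'],o['eef_pos'],o['gripper_width'],o['joint_positions'].round(2))
shot('scene',f); p,X=cloud(f)
e=np.array([np.cos(ax),np.sin(ax)]); g=np.array([-e[1],e[0]])
h=cv2.cvtColor(p,cv2.COLOR_BGR2HSV)
D=X-o['eef_pos']; m=(np.linalg.norm(D,axis=-1)<.11)&(h[...,1]<60)&(h[...,2]>70)
P=D[m]; l=P[:,:2]@e*1e3; w=P[:,:2]@g*1e3; z=P[:,2]*1e3
# RANSAC plane
Q=np.c_[l,w,z]; rng=np.random.default_rng(0); best=None
for _ in range(800):
    s=Q[rng.choice(len(Q),3,0)]; n=np.cross(s[1]-s[0],s[2]-s[0]); n/=np.linalg.norm(n)+1e-9
    k=abs((Q-s[0])@n)<1.5
    if best is None or k.sum()>best.sum(): best=k
I=Q[best]; c=I.mean(0); n=np.linalg.svd(I-c,full_matrices=False)[2][2]; n*=np.sign(n[2])
print('plane',len(Q),best.sum(),'n(l,w,z)',n.round(3),'c rel TCP (l,w,z)',c.round(1),'w range',np.percentile(I[:,1],[1,99]).round(1),'l',np.percentile(I[:,0],[1,99]).round(1))
E
python3 fit.py s5 69.5
```

```text
[ 0.66496501  0.50244734 -4.41595495] [0.51191212 0.1566234  0.17420839] 0.025528448309439872 [ 0.56  0.51  0.99 -0.65  2.27  0.66]
plane 677 435 n(l,w,z) [ 0.902 -0.004  0.431] c rel TCP (l,w,z) [-14.  -11.    1.9] w range [-55.4  53.1] l [-22.1  -4.1]
```

```bash
python3 - <<'E'
import numpy as np
from scipy.spatial.transform import Rotation as R
a=np.radians(69.5); g=np.array([-np.sin(a),np.cos(a),0])
q=R.from_rotvec([0,0,np.radians(10.1)])*R.from_rotvec(-np.radians(64.5)*g); print(np.degrees(q.as_rotvec()),np.degrees(q.magnitude()))
E
```

```text
[ 62.24261106 -17.20292349   9.00910482] 65.20158876860795
```

Emit:
apply_moves --steps '[{"hand": 1, "dx": 0, "dy": 0, "dz": 2, "rx": 6, "ry": -1.7, "rz": 0.9}, {"hand": 1, "dx": 0, "dy": -1, "dz": 4, "rx": 12, "ry": -3.4, "rz": 1.8}, {"hand": 1, "dx": 0.1, "dy": -3, "dz": 4, "rx": 18, "ry": -5.1, "rz": 2.7}, {"hand": 1, "dx": 0.3, "dy": -5.5, "dz": 4, "rx": 24.9, "ry": -6.9, "rz": 3.6}, {"hand": 1, "dx": 0.6, "dy": -9, "dz": 4, "rx": 31.1, "ry": -8.6, "rz": 4.5}, {"hand": 1, "dx": 0.9, "dy": -13, "dz": 4, "rx": 37.3, "ry": -10.3, "rz": 5.4}, {"hand": 1, "dx": 1.2, "dy": -17, "dz": 4, "rx": 43.6, "ry": -12, "rz": 6.3}, {"hand": 1, "dx": 1.5, "dy": -21, "dz": 4, "rx": 49.8, "ry": -13.8, "rz": 7.2}, {"hand": 1, "dx": 1.8, "dy": -25, "dz": 4, "rx": 56, "ry": -15.5, "rz": 8.1}, {"hand": 1, "dx": 2.1, "dy": -29, "dz": 4, "rx": 62.2, "ry": -17.2, "rz": 9}, {"hand": 1, "dx": 2.4, "dy": -33, "dz": 4, "rx": 62.2, "ry": -17.2, "rz": 9}, {"hand": 1, "dx": 2.7, "dy": -35.5, "dz": 3, "rx": 62.2, "ry": -17.2, "rz": 9}, {"hand": 1, "dx": 2.7, "dy": -36.2, "dz": 2.6, "rx": 62.2, "ry": -17.2, "rz": 9}, {"hand": 1, "dx": 2.7, "dy": -36.2, "dz": 2.6, "rx": 62.2, "ry": -17.2, "rz": 9}, {"hand": 1, "dx": 2.7, "dy": -36.2, "dz": 2.6, "rx": 62.2, "ry": -17.2, "rz": 9}, {"hand": 1, "dx": 2.7, "dy": -36.2, "dz": 2.6, "rx": 62.2, "ry": -17.2, "rz": 9}, {"hand": 1, "dx": 2.7, "dy": -36.2, "dz": 2.6, "rx": 62.2, "ry": -17.2, "rz": 9}, {"hand": 1, "dx": 2.7, "dy": -36.2, "dz": 2.6, "rx": 62.2, "ry": -17.2, "rz": 9}]'

```text
time: 16.65
eef_pos: [0.5386, -0.2048, 0.1992]
tool_rot: [-2.279, -1.899, -0.29]
force: [0.3, -0.1, -3.9]
gripper_width: 0.0254
```

```bash
python3 fit.py s6 79.6; python3 - <<'E'
from h import *
p,_=shot('wrist','w6'); q,_=shot('top','t6')
s=cv2.imread('pics/s6.png')[100:300,130:380]
cv2.imwrite('pics/m6.png',np.hstack([cv2.resize(s,(450,360)),cv2.resize(p,(350,262)) if 0 else np.vstack([cv2.resize(p,(350,262)),np.zeros((98,350,3),np.uint8)])]))
E
```

```text
[ 0.25409585 -0.14123125 -3.85829535] [ 0.53857974 -0.20475001  0.19924762] 0.025365207351698837 [-0.58  0.09  1.24  0.25  1.9  -0.33]
plane 511 320 n(l,w,z) [ 0.072 -0.01   0.997] c rel TCP (l,w,z) [-2.7 -6.7 -9.4] w range [-55.9  52.9] l [-25.5  14.6]
```

View pics/m6.png

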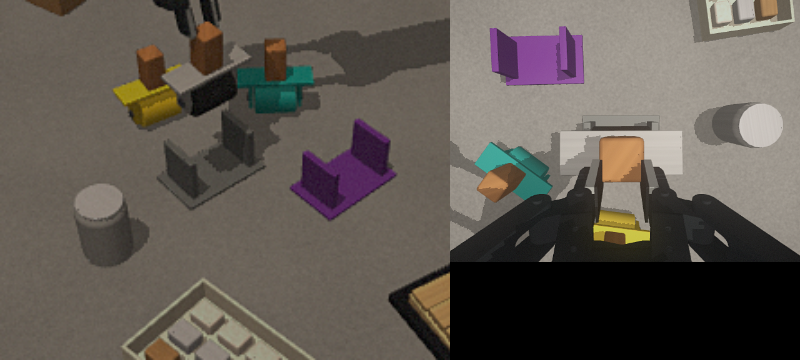

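The roller hangs upright above the empty grey stand (left view: plate (207,70), stand (210,165)), with 4° of pitch left. I correct that and lower it in.

Emit:
apply_moves --steps '[{"hand": 1, "dx": 0, "dy": -0.05, "dz": -1, "rx": 4, "ry": -0.7, "rz": 0}, {"hand": 1, "dx": 0, "dy": -0.05, "dz": -3, "rx": 4, "ry": -0.7, "rz": 0}, {"hand": 1, "dx": 0, "dy": -0.05, "dz": -5, "rx": 4, "ry": -0.7, "rz": 0}, {"hand": 1, "dx": 0, "dy": -0.05, "dz": -7, "rx": 4, "ry": -0.7, "rz": 0}, {"hand": 1, "dx": 0, "dy": -0.05, "dz": -9, "rx": 4, "ry": -0.7, "rz": 0}, {"hand": 1, "dx": 0, "dy": -0.05, "dz": -10.3, "rx": 4, "ry": -0.7, "rz": 0}, {"hand": 1, "dx": 0, "dy": -0.05, "dz": -11, "rx": 4, "ry": -0.7, "rz": 0}, {"hand": 1, "dx": 0, "dy": -0.05, "dz": -11, "rx": 4, "ry": -0.7, "rz": 0}]'

```text
time: 17.6
eef_pos: [0.538, -0.2058, 0.0877]
tool_rot: [-2.238, -1.861, -0.364]
force: [-0.6, -0.2, -3.7]
gripper_width: 0.0254
```

Emit:
apply_moves --steps '[{"hand": 1, "dx": 0, "dy": 0, "dz": -0.2, "rx": 0, "ry": 0, "rz": 0}, {"hand": 1, "dx": 0, "dy": 0, "dz": -0.4, "rx": 0, "ry": 0, "rz": 0}, {"hand": 1, "dx": 0, "dy": 0, "dz": -0.5, "rx": 0, "ry": 0, "rz": 0}, {"hand": 1, "dx": 0, "dy": 0, "dz": -0.5, "rx": 0, "ry": 0, "rz": 0}]'

```text
time: 18.0
eef_pos: [0.5386, -0.2064, 0.0843]
tool_rot: [-2.239, -1.863, -0.366]
force: [-1.1, -0.1, -2.5]
gripper_width: 0.0254
```

Emit:
apply_moves --steps '[{"hand": 0.6, "dx": 0, "dy": 0, "dz": -0.5, "rx": 0, "ry": 0, "rz": 0}, {"hand": 0.2, "dx": 0, "dy": 0, "dz": -0.5, "rx": 0, "ry": 0, "rz": 0}, {"hand": 0, "dx": 0, "dy": 0, "dz": -0.5, "rx": 0, "ry": 0, "rz": 0}, {"hand": 0, "dx": 0, "dy": 0, "dz": -0.5, "rx": 0, "ry": 0, "rz": 0}, {"hand": 0, "dx": -0.1, "dy": -0.6, "dz": 1.4, "rx": 0, "ry": 0, "rz": 0}, {"hand": 0, "dx": -0.2, "dy": -1.6, "dz": 4.5, "rx": 0, "ry": 0, "rz": 0}, {"hand": 0, "dx": -0.4, "dy": -2.6, "dz": 8, "rx": 0, "ry": 0, "rz": 0}, {"hand": 0, "dx": -0.6, "dy": -3, "dz": 11.5, "rx": 0, "ry": 0, "rz": 0}, {"hand": 0, "dx": -0.6, "dy": -3, "dz": 11.5, "rx": 0, "ry": 0, "rz": 0}]'

```text
time: 18.9
eef_pos: [0.5338, -0.2377, 0.2054]
tool_rot: [-2.245, -1.87, -0.37]
force: [0.4, 0.5, 1.3]
gripper_width: 0.0849
```

```bash
python3 - <<'E'
from h import *
from scipy.spatial.transform import Rotation as R
o=observe(); r=R.from_rotvec(o['tool_rot']); print(o['eef_pos'],o['force'],o['gripper_width'],r.as_matrix().round(3))
for t in ([.287,3.127,0],):
    q=R.from_rotvec(t)*r.inv(); print(np.degrees(q.as_rotvec()),np.degrees(q.magnitude()))
shot('scene','s7');shot('top','t7')
for f in('s7','t7','scene0','top0'):
    p,X=cloud(f); Z=X[...,2]; s=np.hypot(X[...,0]-.538,X[...,1]+.21)<.07
    P=X[s&(Z>.124)&(Z<.134)]; h=cv2.cvtColor(p,cv2.COLOR_BGR2HSV)
    Q=X[s&(Z>.071)&(Z<.079)&(h[...,1]<60)&(h[...,2]>100)]
    A=np.c_[Q[:,:2],np.ones(len(Q))]
    print(f,len(P),cv2.minAreaRect((P[:,:2]*1000).astype(np.float32)) if len(P) else 0,np.median(P[:,2]) if len(P) else 0,'plate',len(Q),np.median(Q[:,2]),cv2.minAreaRect((Q[:,:2]*1000).astype(np.float32)),np.linalg.lstsq(A,Q[:,2],rcond=None)[0].round(3))
E
```

```text
[ 0.53381122 -0.23770933  0.20537608] [0.41225222 0.54046356 1.31890305] 0.08485534865245856 [[ 0.17   0.983  0.066]
 [ 0.934 -0.182  0.307]
 [ 0.314  0.009 -0.949]]
[-17.1318214  -11.08860878  89.08632409] 91.39381646969214
s7 130 ((540.0753173828125, -210.93409729003906), (30.96548080444336, 28.706005096435547), 80.55269622802734) 0.12915959282568368 plate 328 0.07477277723173278 ((539.0892944335938, -211.35794067382812), (43.719322204589844, 111.25642395019531), 77.43888854980469) [-0.001 -0.     0.075]
t7 174 ((538.6156616210938, -210.4886016845703), (29.551773071289062, 30.54316520690918), 80.78334045410156) 0.12828043243383952 plate 413 0.07429977250432955 ((538.2905883789062, -215.68704223632812), (49.74870681762695, 109.17221069335938), 79.81061553955078) [-0.     0.007  0.076]
scene0 128 ((539.0901489257812, -210.3032684326172), (30.013078689575195, 31.682889938354492), 79.64181518554688) 0.12931388636838423 plate 329 0.07471396995312941 ((538.5430908203125, -212.1082000732422), (40.857627868652344, 111.11038208007812), 79.6187744140625) [-0.     0.008  0.077]
top0 165 ((538.4611206054688, -210.1902313232422), (29.28805923461914, 29.559797286987305), 78.42704010009766) 0.1289446870648114 plate 385 0.07439291120865436 ((539.4141235351562, -209.66917419433594), (43.71586990356445, 109.33224487304688), 78.71334838867188) [0.002 0.006 0.074]
```

The roller is back in the stand and level, as at the start (grip top z 0.129, plate 0.0745). I turn the tool vertical, jaws across the rolling direction as before, and regrasp lower and harder.

Emit:
apply_moves --newtons 120 --steps '[{"hand": 0, "dx": 0, "dy": 0.5, "dz": 0.5, "rx": -1.6, "ry": -1, "rz": 8.2}, {"hand": 0, "dx": 0.1, "dy": 1, "dz": 0.5, "rx": -3.1, "ry": -2, "rz": 16.2}, {"hand": 0, "dx": 0.2, "dy": 1.5, "dz": 0.5, "rx": -4.7, "ry": -3, "rz": 24.3}, {"hand": 0, "dx": 0.3, "dy": 2, "dz": 0.5, "rx": -6.2, "ry": -4, "rz": 32.4}, {"hand": 0, "dx": 0.4, "dy": 2.5, "dz": 0.5, "rx": -7.8, "ry": -5, "rz": 40.5}, {"hand": 0, "dx": 0.4, "dy": 2.7, "dz": 0.5, "rx": -9.3, "ry": -6, "rz": 48.6}, {"hand": 0, "dx": 0.4, "dy": 2.7, "dz": 0.5, "rx": -10.9, "ry": -7.1, "rz": 56.7}, {"hand": 0, "dx": 0.4, "dy": 2.7, "dz": 0.5, "rx": -12.5, "ry": -8.1, "rz": 64.8}, {"hand": 0, "dx": 0.4, "dy": 2.7, "dz": 0.5, "rx": -14, "ry": -9.1, "rz": 72.9}, {"hand": 0, "dx": 0.4, "dy": 2.7, "dz": 0.5, "rx": -15.6, "ry": -10.1, "rz": 81}, {"hand": 0, "dx": 0.4, "dy": 2.7, "dz": 0.5, "rx": -17.1, "ry": -11.1, "rz": 89.1}, {"hand": 0, "dx": 0.4, "dy": 2.7, "dz": 0.5, "rx": -17.1, "ry": -11.1, "rz": 89.1}, {"hand": 0, "dx": 0.4, "dy": 2.7, "dz": 0.5, "rx": -17.1, "ry": -11.1, "rz": 89.1}, {"hand": 0, "dx": 0.4, "dy": 2.7, "dz": 0, "rx": -17.1, "ry": -11.1, "rz": 89.1}, {"hand": 0, "dx": 0.4, "dy": 2.7, "dz": 0, "rx": -17.1, "ry": -11.1, "rz": 89.1}]'

```text
time: 20.5
eef_pos: [0.536, -0.2093, 0.197]
tool_rot: [-0.293, -3.122, 0.012]
force: [0.2, 0.4, -0.2]
gripper_width: 0.0853
```

```bash
python3 - <<'E'
from h import *
from scipy.spatial.transform import Rotation as R
o=observe(); r=R.from_rotvec(o['tool_rot']); print(o['eef_pos'],o['force'],o['joint_positions'].round(2),r.as_matrix().round(3))
shot('wrist','w8'); p,X=cloud('w8'); Z=X[...,2]; s=np.hypot(X[...,0]-.538,X[...,1]+.21)<.07
P=X[s&(Z>.124)&(Z<.134)]; print(len(P),cv2.minAreaRect((P[:,:2]*1000).astype(np.float32)),np.median(P[:,2]))
E
```

```text
[ 0.53598107 -0.20926295  0.19699456] [ 0.20899747  0.4390715  -0.16167161] [-0.43  0.03  1.29 -0.01  1.83 -1.81] [[-0.982  0.186 -0.007]
 [ 0.186  0.982 -0.007]
 [ 0.006 -0.008 -1.   ]]
1695 ((538.1913452148438, -211.3694305419922), (29.672758102416992, 30.450361251831055), 80.00420379638672) 0.12935639947264124
```

Emit:
apply_moves --newtons 120 --steps '[{"hand": 0, "dx": 0.2, "dy": -0.2, "dz": -3, "rx": 0.4, "ry": -0.4, "rz": 0.7}, {"hand": 0, "dx": 0.2, "dy": -0.2, "dz": -6.5, "rx": 0.4, "ry": -0.4, "rz": 0.7}, {"hand": 0, "dx": 0.2, "dy": -0.2, "dz": -9, "rx": 0.4, "ry": -0.4, "rz": 0.7}, {"hand": 0, "dx": 0.2, "dy": -0.2, "dz": -10.8, "rx": 0.4, "ry": -0.4, "rz": 0.7}, {"hand": 0, "dx": 0.2, "dy": -0.2, "dz": -11.6, "rx": 0.4, "ry": -0.4, "rz": 0.7}, {"hand": 0, "dx": 0.2, "dy": -0.2, "dz": -11.7, "rx": 0.4, "ry": -0.4, "rz": 0.7}, {"hand": 0.4, "dx": 0.2, "dy": -0.2, "dz": -11.7, "rx": 0.4, "ry": -0.4, "rz": 0.7}, {"hand": 1, "dx": 0.2, "dy": -0.2, "dz": -11.7, "rx": 0.4, "ry": -0.4, "rz": 0.7}, {"hand": 1, "dx": 0.2, "dy": -0.2, "dz": -11.7, "rx": 0.4, "ry": -0.4, "rz": 0.7}, {"hand": 1, "dx": 0.2, "dy": -0.2, "dz": -11.7, "rx": 0.4, "ry": -0.4, "rz": 0.7}, {"hand": 1, "dx": 0.2, "dy": -0.2, "dz": -11.7, "rx": 0.4, "ry": -0.4, "rz": 0.7}, {"hand": 1, "dx": 0.2, "dy": -0.2, "dz": -11.7, "rx": 0.4, "ry": -0.4, "rz": 0.7}, {"hand": 1, "dx": 0.2, "dy": -0.2, "dz": -11.7, "rx": 0.4, "ry": -0.4, "rz": 0.7}]'

```text
time: 21.85
eef_pos: [0.5389, -0.2112, 0.0832]
tool_rot: [0.271, 3.125, -0.002]
force: [-0.7, 0.7, 6.0]
gripper_width: 0.026
```

Emit:
apply_moves --steps '[{"hand": 1, "dx": 0, "dy": 0, "dz": 1, "rx": 0, "ry": 0, "rz": 0}, {"hand": 1, "dx": 0, "dy": 0, "dz": 4, "rx": 0, "ry": 0, "rz": 0}, {"hand": 1, "dx": 0, "dy": 0, "dz": 8, "rx": 0, "ry": 0, "rz": 0}, {"hand": 1, "dx": 0, "dy": 2, "dz": 8.5, "rx": 0, "ry": 0, "rz": 0}, {"hand": 1, "dx": -0.2, "dy": 5, "dz": 8.5, "rx": 0, "ry": 0, "rz": -2}, {"hand": 1, "dx": -0.4, "dy": 9, "dz": 8.5, "rx": 0, "ry": 0, "rz": -3}, {"hand": 1, "dx": -0.6, "dy": 13, "dz": 8.5, "rx": 0, "ry": 0, "rz": -4}, {"hand": 1, "dx": -0.8, "dy": 17, "dz": 8.5, "rx": 0, "ry": 0, "rz": -5}, {"hand": 1, "dx": -1, "dy": 21, "dz": 8.5, "rx": 0, "ry": 0, "rz": -6}, {"hand": 1, "dx": -1.2, "dy": 25, "dz": 8.5, "rx": 0, "ry": 0, "rz": -7}, {"hand": 1, "dx": -1.4, "dy": 29, "dz": 8.5, "rx": 0, "ry": 0, "rz": -8}, {"hand": 1, "dx": -1.6, "dy": 33, "dz": 8.5, "rx": 0, "ry": 0, "rz": -9}, {"hand": 1, "dx": -1.7, "dy": 36.5, "dz": 8.5, "rx": 0, "ry": 0, "rz": -10}, {"hand": 1, "dx": -1.8, "dy": 39, "dz": 8.5, "rx": 0, "ry": 0, "rz": -10.6}, {"hand": 1, "dx": -1.8, "dy": 39.6, "dz": 7, "rx": 0, "ry": 0, "rz": -10.6}, {"hand": 1, "dx": -1.8, "dy": 39.6, "dz": 5, "rx": 0, "ry": 0, "rz": -10.6}, {"hand": 1, "dx": -1.8, "dy": 39.6, "dz": 4.2, "rx": 0, "ry": 0, "rz": -10.6}, {"hand": 1, "dx": -1.8, "dy": 39.6, "dz": 4.2, "rx": 0, "ry": 0, "rz": -10.6}, {"hand": 1, "dx": -1.8, "dy": 39.6, "dz": 4.2, "rx": 0, "ry": 0, "rz": -10.6}]'

```text
time: 23.75
eef_pos: [0.5204, 0.1842, 0.1237]
tool_rot: [0.561, 3.089, -0.002]
force: [0.3, 0.7, -4.7]
gripper_width: 0.0259
```

```bash
python3 fit.py s9 69.5; python3 - <<'E'
from h import *
a=np.radians(69.5); e=np.array([np.cos(a),np.sin(a)]); g=np.array([-e[1],e[0]])
p,X=cloud('s9'); L=(X[...,:2]-[.532,.2146])@e; W=(X[...,:2]-[.532,.2146])@g
for k in(-64,-32,0,32,64):
    m=(abs(L-k/1e3)<.01)&(abs(W)<.05)&(X[...,2]<.045)&(X[...,2]>.02); print(k,m.sum(),np.nanmedian(X[...,2][m]).round(4))
E
```

```text
[ 0.34850693  0.65025356 -4.70383805] [0.52040774 0.1841891  0.12367417] 0.025929138111092362 [ 0.28 -0.04  1.49 -0.    1.69 -0.93]
plane 593 401 n(l,w,z) [-0.023  0.002  1.   ] c rel TCP (l,w,z) [  2.8 -10.7  -8.5] w range [-54.9  53.1] l [-20.8  18.7]
-64 129 0.0323
-32 178 0.0348
0 390 0.0324
32 407 0.0298
64 430 0.0276
```

Slat 1 reads 5.2 mm lower and the others are untouched. Rolling into raised edges wedges the wheel, so I press each slat home from above with the wheel first, then roll the full length under load.

Emit:
apply_moves --steps '[{"hand": 1, "dx": 0, "dy": 0, "dz": -0.6, "rx": 0, "ry": 0, "rz": 0}, {"hand": 1, "dx": 0, "dy": 0, "dz": -1.2, "rx": 0, "ry": 0, "rz": 0}, {"hand": 1, "dx": 0, "dy": 0, "dz": -1.6, "rx": 0, "ry": 0, "rz": 0}, {"hand": 1, "dx": 0, "dy": 0, "dz": -1.75, "rx": 0, "ry": 0, "rz": 0}, {"hand": 1, "dx": 0, "dy": 0, "dz": -1.85, "rx": 0, "ry": 0, "rz": 0}, {"hand": 1, "dx": 0, "dy": 0, "dz": -1.95, "rx": 0, "ry": 0, "rz": 0}, {"hand": 1, "dx": 0, "dy": 0, "dz": -2.05, "rx": 0, "ry": 0, "rz": 0}, {"hand": 1, "dx": 0, "dy": 0, "dz": -2.15, "rx": 0, "ry": 0, "rz": 0}, {"hand": 1, "dx": 0, "dy": 0, "dz": -2.25, "rx": 0, "ry": 0, "rz": 0}, {"hand": 1, "dx": 0, "dy": 0, "dz": -2.3, "rx": 0, "ry": 0, "rz": 0}]'

```text
time: 24.8
eef_pos: [0.5214, 0.1857, 0.1033]
tool_rot: [0.558, 3.085, 0.003]
force: [-1.5, 1.5, 6.0]
gripper_width: 0.0258
```

Emit:
apply_moves --steps '[{"hand": 1, "dx": 0, "dy": 0, "dz": -0.06, "rx": 0, "ry": 0, "rz": 0}, {"hand": 1, "dx": 0, "dy": 0, "dz": -0.12, "rx": 0, "ry": 0, "rz": 0}, {"hand": 1, "dx": 0, "dy": 0, "dz": -0.18, "rx": 0, "ry": 0, "rz": 0}, {"hand": 1, "dx": 0, "dy": 0, "dz": -0.2, "rx": 0, "ry": 0, "rz": 0}]'

```text
time: 25.2
eef_pos: [0.5217, 0.1859, 0.1022]
tool_rot: [0.558, 3.084, 0.004]
force: [-2.0, 1.1, 10.5]
gripper_width: 0.026
```

Emit:
apply_moves --steps '[{"hand": 1, "dx": 0, "dy": 0, "dz": 0, "rx": 0, "ry": 0, "rz": 0}, {"hand": 1, "dx": 0, "dy": 0, "dz": 0, "rx": 0, "ry": 0, "rz": 0}, {"hand": 1, "dx": 0, "dy": 0, "dz": 0.5, "rx": 0, "ry": 0, "rz": 0}, {"hand": 1, "dx": 0, "dy": 0, "dz": 1.2, "rx": 0, "ry": 0, "rz": 0}, {"hand": 1, "dx": 0.5, "dy": 1.4, "dz": 1.4, "rx": 0, "ry": 0, "rz": 0}, {"hand": 1, "dx": 1.1, "dy": 3, "dz": 1.2, "rx": 0, "ry": 0, "rz": 0}, {"hand": 1, "dx": 1.1, "dy": 3, "dz": 0.9, "rx": 0, "ry": 0, "rz": 0}, {"hand": 1, "dx": 1.1, "dy": 3, "dz": 0.5, "rx": 0, "ry": 0, "rz": 0}, {"hand": 1, "dx": 1.1, "dy": 3, "dz": 0.35, "rx": 0, "ry": 0, "rz": 0}, {"hand": 1, "dx": 1.1, "dy": 3, "dz": 0.25, "rx": 0, "ry": 0, "rz": 0}, {"hand": 1, "dx": 1.1, "dy": 3, "dz": 0.15, "rx": 0, "ry": 0, "rz": 0}, {"hand": 1, "dx": 1.1, "dy": 3, "dz": 0.05, "rx": 0, "ry": 0, "rz": 0}, {"hand": 1, "dx": 1.1, "dy": 3, "dz": -0.05, "rx": 0, "ry": 0, "rz": 0}, {"hand": 1, "dx": 1.1, "dy": 3, "dz": -0.15, "rx": 0, "ry": 0, "rz": 0}, {"hand": 1, "dx": 1.1, "dy": 3, "dz": -0.22, "rx": 0, "ry": 0, "rz": 0}, {"hand": 1, "dx": 1.1, "dy": 3, "dz": -0.22, "rx": 0, "ry": 0, "rz": 0}, {"hand": 1, "dx": 1.1, "dy": 3, "dz": -0.22, "rx": 0, "ry": 0, "rz": 0}]'

```text
time: 26.9
eef_pos: [0.5325, 0.2155, 0.0998]
tool_rot: [0.559, 3.085, 0.004]
force: [-2.1, 1.4, 12.3]
gripper_width: 0.0256
```

Emit:
apply_moves --steps '[{"hand": 1, "dx": 0, "dy": 0, "dz": 0.5, "rx": 0, "ry": 0, "rz": 0}, {"hand": 1, "dx": 0, "dy": 0, "dz": 1.2, "rx": 0, "ry": 0, "rz": 0}, {"hand": 1, "dx": 0.5, "dy": 1.4, "dz": 1.4, "rx": 0, "ry": 0, "rz": 0}, {"hand": 1, "dx": 1.1, "dy": 3, "dz": 1.2, "rx": 0, "ry": 0, "rz": 0}, {"hand": 1, "dx": 1.1, "dy": 3, "dz": 0.9, "rx": 0, "ry": 0, "rz": 0}, {"hand": 1, "dx": 1.1, "dy": 3, "dz": 0.5, "rx": 0, "ry": 0, "rz": 0}, {"hand": 1, "dx": 1.1, "dy": 3, "dz": 0.35, "rx": 0, "ry": 0, "rz": 0}, {"hand": 1, "dx": 1.1, "dy": 3, "dz": 0.25, "rx": 0, "ry": 0, "rz": 0}, {"hand": 1, "dx": 1.1, "dy": 3, "dz": 0.15, "rx": 0, "ry": 0, "rz": 0}, {"hand": 1, "dx": 1.1, "dy": 3, "dz": 0.05, "rx": 0, "ry": 0, "rz": 0}, {"hand": 1, "dx": 1.1, "dy": 3, "dz": -0.05, "rx": 0, "ry": 0, "rz": 0}, {"hand": 1, "dx": 1.1, "dy": 3, "dz": -0.15, "rx": 0, "ry": 0, "rz": 0}, {"hand": 1, "dx": 1.1, "dy": 3, "dz": -0.2, "rx": 0, "ry": 0, "rz": 0}, {"hand": 1, "dx": 1.1, "dy": 3, "dz": -0.2, "rx": 0, "ry": 0, "rz": 0}, {"hand": 1, "dx": 1.1, "dy": 3, "dz": -0.2, "rx": 0, "ry": 0, "rz": 0}]'

```text
time: 28.4
eef_pos: [0.5431, 0.2451, 0.0975]
tool_rot: [0.559, 3.086, 0.003]
force: [-2.3, 1.5, 8.8]
gripper_width: 0.0261
```

Emit:
apply_moves --steps '[{"hand": 1, "dx": 0, "dy": 0, "dz": 0, "rx": 0, "ry": 0, "rz": 0}, {"hand": 1, "dx": 0, "dy": 0, "dz": 0.5, "rx": 0, "ry": 0, "rz": 0}, {"hand": 1, "dx": 0, "dy": 0, "dz": 1.2, "rx": 0, "ry": 0, "rz": 0}, {"hand": 1, "dx": 0.5, "dy": 1.4, "dz": 1.4, "rx": 0, "ry": 0, "rz": 0}, {"hand": 1, "dx": 1.1, "dy": 3, "dz": 1.2, "rx": 0, "ry": 0, "rz": 0}, {"hand": 1, "dx": 1.1, "dy": 3, "dz": 0.9, "rx": 0, "ry": 0, "rz": 0}, {"hand": 1, "dx": 1.1, "dy": 3, "dz": 0.5, "rx": 0, "ry": 0, "rz": 0}, {"hand": 1, "dx": 1.1, "dy": 3, "dz": 0.35, "rx": 0, "ry": 0, "rz": 0}, {"hand": 1, "dx": 1.1, "dy": 3, "dz": 0.25, "rx": 0, "ry": 0, "rz": 0}, {"hand": 1, "dx": 1.1, "dy": 3, "dz": 0.15, "rx": 0, "ry": 0, "rz": 0}, {"hand": 1, "dx": 1.1, "dy": 3, "dz": 0.05, "rx": 0, "ry": 0, "rz": 0}, {"hand": 1, "dx": 1.1, "dy": 3, "dz": -0.05, "rx": 0, "ry": 0, "rz": 0}, {"hand": 1, "dx": 1.1, "dy": 3, "dz": -0.15, "rx": 0, "ry": 0, "rz": 0}, {"hand": 1, "dx": 1.1, "dy": 3, "dz": -0.23, "rx": 0, "ry": 0, "rz": 0}, {"hand": 1, "dx": 1.1, "dy": 3, "dz": -0.23, "rx": 0, "ry": 0, "rz": 0}, {"hand": 1, "dx": 1.1, "dy": 3, "dz": -0.23, "rx": 0, "ry": 0, "rz": 0}]'

```text
time: 30.0
eef_pos: [0.5541, 0.2752, 0.0949]
tool_rot: [0.559, 3.086, 0.003]
force: [-2.2, 2.2, 6.6]
gripper_width: 0.0258
```

Emit:
apply_moves --steps '[{"hand": 1, "dx": 0, "dy": 0, "dz": -0.04, "rx": 0, "ry": 0, "rz": 0}, {"hand": 1, "dx": 0, "dy": 0, "dz": -0.08, "rx": 0, "ry": 0, "rz": 0}, {"hand": 1, "dx": 0, "dy": 0, "dz": -0.08, "rx": 0, "ry": 0, "rz": 0}, {"hand": 1, "dx": 0, "dy": 0, "dz": -0.08, "rx": 0, "ry": 0, "rz": 0}]'

```text
time: 30.4
eef_pos: [0.5543, 0.2754, 0.0948]
tool_rot: [0.559, 3.085, 0.004]
force: [-0.9, 1.8, 9.3]
gripper_width: 0.026
```

All slats show evenly stepped hard stops (TCP z .1022, .0998, .0975, .0948). Now I roll under load back up the board.

Emit:
apply_moves --steps '[{"hand": 1, "dx": -0.11, "dy": -0.3, "dz": 0.025, "rx": 0, "ry": 0, "rz": 0}, {"hand": 1, "dx": -0.22, "dy": -0.6, "dz": 0.05, "rx": 0, "ry": 0, "rz": 0}, {"hand": 1, "dx": -0.34, "dy": -0.9, "dz": 0.07, "rx": 0, "ry": 0, "rz": 0}, {"hand": 1, "dx": -0.45, "dy": -1.2, "dz": 0.1, "rx": 0, "ry": 0, "rz": 0}, {"hand": 1, "dx": -0.56, "dy": -1.5, "dz": 0.12, "rx": 0, "ry": 0, "rz": 0}]'

```text
time: 30.9
eef_pos: [0.5487, 0.2605, 0.096]
tool_rot: [0.558, 3.085, 0.005]
force: [-1.3, 2.2, 9.5]
gripper_width: 0.0259
```

Rolling smoothly: contact about 14 N, negligible drag. I continue.

Emit:
apply_moves --steps '[{"hand": 1, "dx": -0.11, "dy": -0.3, "dz": 0.025, "rx": 0, "ry": 0, "rz": 0}, {"hand": 1, "dx": -0.22, "dy": -0.6, "dz": 0.05, "rx": 0, "ry": 0, "rz": 0}, {"hand": 1, "dx": -0.34, "dy": -0.9, "dz": 0.075, "rx": 0, "ry": 0, "rz": 0}, {"hand": 1, "dx": -0.45, "dy": -1.2, "dz": 0.1, "rx": 0, "ry": 0, "rz": 0}, {"hand": 1, "dx": -0.56, "dy": -1.5, "dz": 0.12, "rx": 0, "ry": 0, "rz": 0}, {"hand": 1, "dx": -0.67, "dy": -1.8, "dz": 0.145, "rx": 0, "ry": 0, "rz": 0}, {"hand": 1, "dx": -0.78, "dy": -2.1, "dz": 0.17, "rx": 0, "ry": 0, "rz": 0}, {"hand": 1, "dx": -0.9, "dy": -2.4, "dz": 0.195, "rx": 0, "ry": 0, "rz": 0}, {"hand": 1, "dx": -1.01, "dy": -2.7, "dz": 0.22, "rx": 0, "ry": 0, "rz": 0}, {"hand": 1, "dx": -1.12, "dy": -3, "dz": 0.245, "rx": 0, "ry": 0, "rz": 0}, {"hand": 1, "dx": -1.23, "dy": -3.3, "dz": 0.27, "rx": 0, "ry": 0, "rz": 0}, {"hand": 1, "dx": -1.34, "dy": -3.6, "dz": 0.295, "rx": 0, "ry": 0, "rz": 0}, {"hand": 1, "dx": -1.46, "dy": -3.9, "dz": 0.32, "rx": 0, "ry": 0, "rz": 0}, {"hand": 1, "dx": -1.57, "dy": -4.2, "dz": 0.345, "rx": 0, "ry": 0, "rz": 0}]'

```text
time: 32.3
eef_pos: [0.5331, 0.2185, 0.0996]
tool_rot: [0.558, 3.084, 0.005]
force: [-0.9, 2.8, 10.6]
gripper_width: 0.0258
```

Emit:
apply_moves --steps '[{"hand": 1, "dx": -0.11, "dy": -0.3, "dz": 0.03, "rx": 0, "ry": 0, "rz": 0}, {"hand": 1, "dx": -0.22, "dy": -0.6, "dz": 0.055, "rx": 0, "ry": 0, "rz": 0}, {"hand": 1, "dx": -0.34, "dy": -0.9, "dz": 0.08, "rx": 0, "ry": 0, "rz": 0}, {"hand": 1, "dx": -0.45, "dy": -1.2, "dz": 0.105, "rx": 0, "ry": 0, "rz": 0}, {"hand": 1, "dx": -0.56, "dy": -1.5, "dz": 0.125, "rx": 0, "ry": 0, "rz": 0}, {"hand": 1, "dx": -0.67, "dy": -1.8, "dz": 0.15, "rx": 0, "ry": 0, "rz": 0}, {"hand": 1, "dx": -0.78, "dy": -2.1, "dz": 0.175, "rx": 0, "ry": 0, "rz": 0}, {"hand": 1, "dx": -0.9, "dy": -2.4, "dz": 0.2, "rx": 0, "ry": 0, "rz": 0}, {"hand": 1, "dx": -1.01, "dy": -2.7, "dz": 0.225, "rx": 0, "ry": 0, "rz": 0}, {"hand": 1, "dx": -1.12, "dy": -3, "dz": 0.25, "rx": 0, "ry": 0, "rz": 0}]'

```text
time: 33.3
eef_pos: [0.5219, 0.1884, 0.1021]
tool_rot: [0.558, 3.084, 0.004]
force: [-2.3, 2.6, 10.1]
gripper_width: 0.0257
```

Emit:
apply_moves --steps '[{"hand": 1, "dx": -0.11, "dy": -0.3, "dz": 0.025, "rx": 0, "ry": 0, "rz": 0}, {"hand": 1, "dx": -0.22, "dy": -0.6, "dz": 0.05, "rx": 0, "ry": 0, "rz": 0}, {"hand": 1, "dx": -0.34, "dy": -0.9, "dz": 0.08, "rx": 0, "ry": 0, "rz": 0}, {"hand": 1, "dx": -0.45, "dy": -1.2, "dz": 0.1, "rx": 0, "ry": 0, "rz": 0}, {"hand": 1, "dx": -0.56, "dy": -1.5, "dz": 0.12, "rx": 0, "ry": 0, "rz": 0}, {"hand": 1, "dx": -0.67, "dy": -1.8, "dz": 0.145, "rx": 0, "ry": 0, "rz": 0}, {"hand": 1, "dx": -0.78, "dy": -2.1, "dz": 0.17, "rx": 0, "ry": 0, "rz": 0}, {"hand": 1, "dx": -0.9, "dy": -2.4, "dz": 0.195, "rx": 0, "ry": 0, "rz": 0}, {"hand": 1, "dx": -1.01, "dy": -2.7, "dz": 0.22, "rx": 0, "ry": 0, "rz": 0}, {"hand": 1, "dx": -1.12, "dy": -3, "dz": 0.245, "rx": 0, "ry": 0, "rz": 0}, {"hand": 1, "dx": -1.19, "dy": -3.2, "dz": 0.26, "rx": 0, "ry": 0, "rz": 0}, {"hand": 1, "dx": -1.19, "dy": -3.2, "dz": 0.26, "rx": 0, "ry": 0, "rz": 0}]'

```text
time: 34.5
eef_pos: [0.5099, 0.156, 0.1045]
tool_rot: [0.559, 3.084, 0.003]
force: [-1.8, 1.2, 10.2]
gripper_width: 0.026
```

Contact was 14–15 N over the whole pass and slat 1 is also on its stop. I lift and carry the roller back above the stand.

Emit:
apply_moves --steps '[{"hand": 1, "dx": 0, "dy": 0, "dz": 1, "rx": 0, "ry": 0, "rz": 0}, {"hand": 1, "dx": 0, "dy": 0, "dz": 4, "rx": 0, "ry": 0, "rz": 0}, {"hand": 1, "dx": 0, "dy": 0, "dz": 7, "rx": 0, "ry": 0, "rz": 0}, {"hand": 1, "dx": 0.2, "dy": -2, "dz": 7, "rx": 0, "ry": 0, "rz": 1}, {"hand": 1, "dx": 0.4, "dy": -5, "dz": 7, "rx": 0, "ry": 0, "rz": 2}, {"hand": 1, "dx": 0.7, "dy": -9, "dz": 7, "rx": 0, "ry": 0, "rz": 3}, {"hand": 1, "dx": 1, "dy": -13, "dz": 7, "rx": 0, "ry": 0, "rz": 4}, {"hand": 1, "dx": 1.3, "dy": -17, "dz": 7, "rx": 0, "ry": 0, "rz": 5}, {"hand": 1, "dx": 1.6, "dy": -21, "dz": 7, "rx": 0, "ry": 0, "rz": 6}, {"hand": 1, "dx": 1.9, "dy": -25, "dz": 7, "rx": 0, "ry": 0, "rz": 7}, {"hand": 1, "dx": 2.2, "dy": -29, "dz": 7, "rx": 0, "ry": 0, "rz": 8}, {"hand": 1, "dx": 2.5, "dy": -33, "dz": 7, "rx": 0, "ry": 0, "rz": 9}, {"hand": 1, "dx": 2.8, "dy": -35.5, "dz": 7, "rx": 0, "ry": 0, "rz": 10}, {"hand": 1, "dx": 2.9, "dy": -36.7, "dz": 7, "rx": 0, "ry": 0, "rz": 10.6}, {"hand": 1, "dx": 2.9, "dy": -36.7, "dz": 7, "rx": 0, "ry": 0, "rz": 10.6}, {"hand": 1, "dx": 2.9, "dy": -36.7, "dz": 7, "rx": 0, "ry": 0, "rz": 10.6}, {"hand": 1, "dx": 2.9, "dy": -36.7, "dz": 7, "rx": 0, "ry": 0, "rz": 10.6}]'

```text
time: 36.2
eef_pos: [0.538, -0.2098, 0.1711]
tool_rot: [0.27, 3.128, -0.0]
force: [-0.2, 0.2, -3.9]
gripper_width: 0.0259
```

```bash
python3 fit.py s10 79.6; python3 - <<'E'
from h import *
a=np.radians(69.5); e=np.array([np.cos(a),np.sin(a)]); g=np.array([-e[1],e[0]])
for f in('s10','scene0'):
    p,X=cloud(f); L=(X[...,:2]-[.532,.2146])@e; W=(X[...,:2]-[.532,.2146])@g
    print(f,[np.nanmedian(X[...,2][(abs(L-k/1e3)<.01)&(abs(W)<.05)&(X[...,2]<.045)&(X[...,2]>.015)]).round(4) for k in(-64,-32,0,32,64)])
E
```

```text
[-0.17852454  0.22108873 -3.85888942] [ 0.53795514 -0.20977923  0.17109514] 0.02585980745735621 [-0.43  0.02  1.34  0.    1.78 -1.83]
plane 431 290 n(l,w,z) [-0.032 -0.006  0.999] c rel TCP (l,w,z) [ 2.3 -3.9 -8.4] w range [-54.5  54. ] l [-19.8  19.6]
s10 [np.float64(0.0325), np.float64(0.03), np.float64(0.0276), np.float64(0.025), np.float64(0.0225)]
scene0 [np.float64(0.0375), np.float64(0.035), np.float64(0.0324), np.float64(0.0297), np.float64(0.0275)]
```

The camera shows every slat 4.8–5.0 mm lower than at the start. I lower the roller into the stand, with 1.8° of pitch trim.

Emit:
apply_moves --steps '[{"hand": 1, "dx": 0.1, "dy": -0.1, "dz": -1, "rx": -1.8, "ry": 0.3, "rz": 0}, {"hand": 1, "dx": 0.1, "dy": -0.1, "dz": -3, "rx": -1.8, "ry": 0.3, "rz": 0}, {"hand": 1, "dx": 0.1, "dy": -0.1, "dz": -5, "rx": -1.8, "ry": 0.3, "rz": 0}, {"hand": 1, "dx": 0.1, "dy": -0.1, "dz": -7, "rx": -1.8, "ry": 0.3, "rz": 0}, {"hand": 1, "dx": 0.1, "dy": -0.1, "dz": -8, "rx": -1.8, "ry": 0.3, "rz": 0}, {"hand": 1, "dx": 0.1, "dy": -0.1, "dz": -8.5, "rx": -1.8, "ry": 0.3, "rz": 0}, {"hand": 1, "dx": 0.1, "dy": -0.1, "dz": -8.7, "rx": -1.8, "ry": 0.3, "rz": 0}, {"hand": 1, "dx": 0.1, "dy": -0.1, "dz": -8.8, "rx": -1.8, "ry": 0.3, "rz": 0}, {"hand": 1, "dx": 0.1, "dy": -0.1, "dz": -8.8, "rx": -1.8, "ry": 0.3, "rz": 0}]'

```text
time: 37.15
eef_pos: [0.5394, -0.2123, 0.0841]
tool_rot: [0.272, 3.128, -0.052]
force: [0.4, 0.3, -4.2]
gripper_width: 0.0258
```

Emit:
apply_moves --steps '[{"hand": 1, "dx": 0, "dy": 0, "dz": -0.1, "rx": 0, "ry": 0, "rz": 0}, {"hand": 1, "dx": 0, "dy": 0, "dz": -0.2, "rx": 0, "ry": 0, "rz": 0}, {"hand": 1, "dx": 0, "dy": 0, "dz": -0.2, "rx": 0, "ry": 0, "rz": 0}]'

```text
time: 37.45
eef_pos: [0.5396, -0.2126, 0.0832]
tool_rot: [0.272, 3.127, -0.053]
force: [-2.0, -0.2, 5.4]
gripper_width: 0.0258
```

It is seated. I release and back off upwards.

Emit:
apply_moves --steps '[{"hand": 0.7, "dx": 0, "dy": 0, "dz": 0.1, "rx": 0, "ry": 0, "rz": 0}, {"hand": 0.3, "dx": 0, "dy": 0, "dz": 0.1, "rx": 0, "ry": 0, "rz": 0}, {"hand": 0, "dx": 0, "dy": 0, "dz": 0.1, "rx": 0, "ry": 0, "rz": 0}, {"hand": 0, "dx": 0, "dy": 0, "dz": 0.1, "rx": 0, "ry": 0, "rz": 0}, {"hand": 0, "dx": 0, "dy": 0, "dz": 2, "rx": 0, "ry": 0, "rz": 0}, {"hand": 0, "dx": 0, "dy": 0, "dz": 5, "rx": 0, "ry": 0, "rz": 0}, {"hand": 0, "dx": 0, "dy": 0, "dz": 9, "rx": 0, "ry": 0, "rz": 0}, {"hand": 0, "dx": 0, "dy": 0, "dz": 13, "rx": 0, "ry": 0, "rz": 0}, {"hand": 0, "dx": 0, "dy": 8, "dz": 15, "rx": 0, "ry": 0, "rz": 0}, {"hand": 0, "dx": 0, "dy": 8, "dz": 15, "rx": 0, "ry": 0, "rz": 0}, {"hand": 0, "dx": 0, "dy": 8, "dz": 15, "rx": 0, "ry": 0, "rz": 0}]'

```text
time: 38.55
eef_pos: [0.5398, -0.129, 0.2334]
tool_rot: [0.265, 3.126, -0.05]
force: [-0.6, -0.7, -0.7]
gripper_width: 0.0853
```

```bash
python3 - <<'E'
from h import *
shot('scene','s11');o=observe();print(o['time'],o['eef_pos'],o['force'])
a=np.radians(69.5); e=np.array([np.cos(a),np.sin(a)]); g=np.array([-e[1],e[0]])
for f in('s11','scene0'):
    p,X=cloud(f); Z=X[...,2]; L=(X[...,:2]-[.532,.2146])@e; W=(X[...,:2]-[.532,.2146])@g
    print(f,[np.nanmedian(Z[(abs(L-k/1e3)<.01)&(abs(W)<.05)&(Z<.045)&(Z>.015)]).round(4) for k in(-64,-32,0,32,64)])
    s=np.hypot(X[...,0]-.538,X[...,1]+.21)<.07; P=X[s&(Z>.124)&(Z<.134)]; print(cv2.minAreaRect((P[:,:2]*1000).astype(np.float32)),np.median(P[:,2]))
    h=cv2.cvtColor(p,cv2.COLOR_BGR2HSV)
    Q=X[s&(Z>.071)&(Z<.079)&(h[...,1]<60)&(h[...,2]>100)]; print(len(Q),np.median(Q[:,2]),cv2.minAreaRect((Q[:,:2]*1000).astype(np.float32)))
    for c,r in(((.74,.206),.06),((.721,-.223),.05),((.771,.017),.14)):
        m=(np.hypot(X[...,0]-c[0],X[...,1]-c[1])<r)&(Z>.015); print(m.sum(),X[m].mean(0).round(4))
cv2.imwrite('pics/s11v.png',cv2.imread('pics/s11.png'))
E
```

```text
38.6 [ 0.53946502 -0.13072626  0.23217941] [ 0.36399798 -0.91195856 -0.49886718]
s11 [np.float64(0.0325), np.float64(0.03), np.float64(0.0274), np.float64(0.0251), np.float64(0.0225)]
((540.4212036132812, -212.95143127441406), (31.828359603881836, 32.2579345703125), 84.68277740478516) 0.12931791747453836
339 0.07474563194155646 ((539.54150390625, -213.7179718017578), (41.08763885498047, 109.87113952636719), 79.3212661743164)
1441 [0.7183 0.1921 0.0567]
1118 [ 0.7316 -0.2119  0.0681]
4660 [0.7705 0.0214 0.0264]
scene0 [np.float64(0.0375), np.float64(0.035), np.float64(0.0324), np.float64(0.0297), np.float64(0.0275)]
((539.0901489257812, -210.3032684326172), (30.013078689575195, 31.682889938354492), 79.64181518554688) 0.12931388636838423
329 0.07471396995312941 ((538.5430908203125, -212.1082000732422), (40.857627868652344, 111.11038208007812), 79.6187744140625)
1441 [0.7181 0.1921 0.0568]
1117 [ 0.7317 -0.2118  0.0682]
4657 [0.7706 0.0212 0.0265]
```

View pics/s11.png

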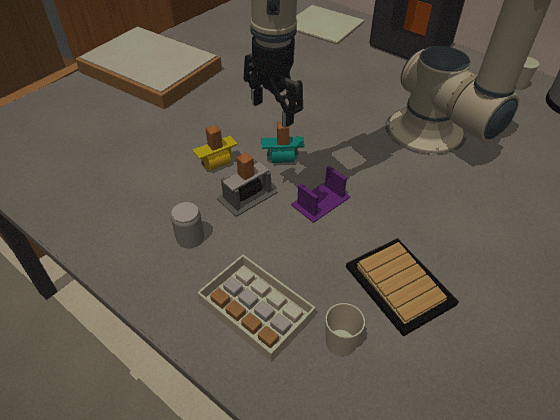

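The final picture shows the roller upright in the grey stand (246,180), the board (400,284) with all slats lowered, the bystanders and look-alikes where they were, and the gripper clear. I hand in.

```bash
python3 -c "
from rig import *
print(job_done())"
```

```text
the job is handed in; nothing more can be done
None
```

All five slats are pressed down and the roller hangs upright in its grey stand again, but I dropped the roller once on the way. The job is handed in, at about 39 s of the 72 s allowed.

**The drop:** After pressing slat 1, I rolled straight at the raised edge of slat 2. The wheel wedged, with about 20 N of sideways force, and the roller slipped out of the gripper and toppled onto the end of the board. I picked it up with a tilted grasp, rehung it in the stand and took it again lower, at 120 N.

**Pressing:** I then pressed slats 2 to 5 one at a time from above with the wheel. After that I rolled the full length of the board once, from the low end to the high end, with about 14–15 N of contact.

**Forces:** The highest contact I read was about 22 N, at the wedging. I could read the force only at the end of each move, so short peaks during the wedging and the fall are not known.

**Last checks:**
- **Slats:** the camera shows them 4.6–5.0 mm lower than at the start. Slat 4 shows the least, 4.6 mm, which a starting depth of up to 0.5 mm could explain. The hard stops I felt step evenly along the slope.
- **Roller:** it hangs level, with its plate and grip at the same height as at the start. It sits about 1–3 mm from its first position.
- **Bystanders:** cup, tin and sweets are unmoved within 0.2 mm.
- **Robot:** the gripper is open and touching nothing.

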